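# Put the coffee corner away: capsules into the drum, lid shut, beakers nested on the tray

### The arm

A 7-joint arm with a two-finger parallel gripper is mounted at the origin on a cart in front of the work surface, level with it; the furniture and walls round the work are solid. World frame = base frame: x ahead of the robot, y to its left, z up, the work surface at z = 0. Lengths are in m, angles in degrees, forces in N, time in s.
With the tool pointing down it reaches from about 0.35 to 0.9 m from the base axis. Payload 8.1 kg.
Tool frame: the origin (TCP) lies at the very end of the fingers, on their centre line; the grasp point (between the pads) lies 19 mm behind it; z points along the fingers, y is the line along which they close (so a half turn about z gives the same grasp; the last joint's range is limited). The gripper opens to 85 mm and grips with 20 to 120 N. Pads are 22 mm wide; open, the fingers measure 114 mm over their backs; the gripper's body (76 mm by 85 mm) begins 54 mm behind the grasp point. The pads swing forward as they close: fully open they stand 13 mm farther back than shut.
Start: joints at [-76.123, 24.895, 1.432, 90.138, -0.665, 64.973, -4.303], TCP at [0.211, 0.588, 0.231] pointing down, gripper open.
Joint ranges: [-149.89, 149.89], [-25.12, 119.58], [-72.63, 75.52], [4.76, 147.25], [-75.54, 255.54], [6.69, 114.76], [-157.13, 157.13]. Speed limits (degrees/s): [127.2, 127.2, 172.46, 172.46, 180, 180, 180].

### API

Orientations are given as a 3x3 rotation matrix whose columns are the frame's x, y, z axes.
In Python, from rig import ctrl gives the robot as it stands. The module is installed in compiled form; this text tells all that it offers.
- The arm moves only by the shell command python3 -m handwheel 'ROWS' [OPENING] [FORCE]. ROWS is JSON, a list of rows, each a list of 2 entries, a list of its own where there are three numbers: the shift along the tool's x, y, z in mm, then the turn about the tool's z in degrees. A call has 1 to 5 rows; each row shifts and turns the commanded pose from where the row before left it, along the tool's axes as they then stand; what a row does not reach is not made up. A row lasts 1/12 s, in which the tool goes at most 41.7 mm and 7.16 degrees, less where a joint would pass 70% of its speed; a pose out of reach is approached as far as the arm can. A call is refused whole if a number of a shift passes 41.7 or a number of a turn 7.16, either way. A call with a gripper value outside its range is refused whole. OPENING is the finger opening in mm, from 0 to 85.4, set as the call begins (- or left out, the last holds). The fingers move at their own pace and stop on an object; FORCE is the grip in N (left out, the last holds). Time passes only in rows, so rows that do not move let the fingers close. It gives the time, the measured TCP pose, the force, the opening and the grip force at its end, in the units of the state.
- ctrl.state(): the state, without advancing time (a new reading comes with each control period).
- ctrl.read_camera(name): name is "scene" or "top" or "wrist"; returns the picture (420x560x3 uint8, red, green, blue); there is no depth.
- ctrl.camera_params(name): a dict with "mtx" (3x3 intrinsics, pixels), "k1" (the pictures are not rectified: a ray, as slopes to the right and down, at radius r is drawn at 1 + k1 r^2 times it, then the intrinsics apply), "eye" and "orientation" of the camera in the world. Camera axes: x right, y down, z forward; pixel columns grow to the right and rows downward; lengths in m; the calibration is good to about 2 mm. A picture is of the moment at which its call begins: read the wrist's pose just before it. camera_params takes no time and is no camera call; for the wrist camera it gives the pose at the moment of the call.
- ctrl.finish_job(): hands the job in; it is judged then, once.
Trained networks look in the newest picture that a camera, given by its name, has taken for a name from the list of things; names that differ only in an ending like _2 or _b are one class to them, and where a whole thing is asked for, a point or a joint stands for the part that bears it (a point fixed in the world has none). Each returns a list of dicts, best first, with "p" (0 to 1); they miss things now and then, are a little off and sometimes report something else, mostly with a low value. They report only what shows in the picture. A call takes as long as a camera call. They do not tell look-alikes from the thing itself.
- ctrl.spot_in(name, camera): "at" ([column, row] in pixels, amid what is visible of it).
The state is a dict: "t": time; "q": joint angles; "dq": joint speeds; "effort": joint torques, N m; "ee_pos": TCP position; "tool_rot": TCP orientation; "contact_force": force on the tool from outside, world axes, zero at the start; "ft_torque": the same for the moment, N m; "width": finger opening in m; "gripper_force": force on a finger pad.
Only numpy, scipy, OpenCV 4.12 (cv2) and the standard library are available. Lean on these libraries where they do the work, as an engineer would, in place of code of your own. Each camera call takes 0.05 s, during which the arm holds its last target. There are 200 camera calls.

### The job

Put the coffee corner away for the night. Turn the lid of the capsule drum until its window is squarely over the empty pot, put every capsule that is standing about on the worktop through it into that pot, then turn the lid on until the window is squarely over the drum's covered quarter so that the drum is shut. Nest all the other beakers upright into the one already standing on the tray, so that the tray holds a single straight stack, and leave the other things where they are.

Things in the scene. Friction and masses are not known exactly. Their poses are not given: they have to be found in the camera images.
- drum: round clear-walled coffee capsule drum on a black foot, fixed to the worktop: 170 mm across at the lid, top of the lid 117 mm above the worktop. Origin at the centre of its underside; z is the lid's turning axis. It holds three round pots at 90, 180 and 270 degrees about z from its x axis; the quarter towards its x axis has no pot but a fixed black deck under the lid.
- lid (a joint): the drum's clear round turning lid, rad, growing anticlockwise seen from above; 0 = the window lies over the covered quarter (shut), so each quarter is 1.571 rad further; it goes round freely either way for more than a full turn, has no clicks, and stays where it is left (friction about 0.06 N m).
- lid_window (a point): centre of the lid's only window, at the lid's top face, 46 mm from the turning axis. The window is a ring sector with a black edging, 55 mm from inner to outer edge and 54 mm wide at its centre, cut through the 5 mm lid.
- lid_grip (a point): middle of the black bar grip on the lid, on the turning axis: a bar 14 mm thick, 56 mm long and 26 mm tall (top 146 mm above the worktop), on a round boss 38 mm wide that stands 4 mm above the lid. The bar runs along this frame's y axis, across the direction from the axis to the window (this frame's x axis).
- covered_quarter (a point): centre of the drum's covered quarter, on its black deck just under the lid, 46 mm from the turning axis
- pot_empty: one of the three round pots standing inside the drum, 60 mm wide outside, 55 mm inside, 104 mm tall (depth 100 mm), rim about 1 mm under the lid; origin at the centre of its underside, 7 mm above the worktop. Its axis lies 46 mm from the drum's axis. Does not move. This one is empty: the pot for the capsules.
- pot_full_a: one of the three round pots standing inside the drum, 60 mm wide outside, 55 mm inside, 104 mm tall (depth 100 mm), rim about 1 mm under the lid; origin at the centre of its underside, 7 mm above the worktop. Its axis lies 46 mm from the drum's axis. Does not move. This one is full of capsules.
- pot_full_b: one of the three round pots standing inside the drum, 60 mm wide outside, 55 mm inside, 104 mm tall (depth 100 mm), rim about 1 mm under the lid; origin at the centre of its underside, 7 mm above the worktop. Its axis lies 46 mm from the drum's axis. Does not move. This one is full of capsules.
- capsule_1: coffee capsule, brass-coloured, all three alike: standing on its flat foil face, 37 mm wide there (a thin flange), body 30 mm wide just above it narrowing to 26 mm at 20 mm height, rounded top, 28 mm tall, 15 g. Origin at the centre of the foil face, z to the rounded top. May be absent.
- capsule_2: coffee capsule, brass-coloured, all three alike: standing on its flat foil face, 37 mm wide there (a thin flange), body 30 mm wide just above it narrowing to 26 mm at 20 mm height, rounded top, 28 mm tall, 15 g. Origin at the centre of the foil face, z to the rounded top. May be absent.
- capsule_3: coffee capsule, brass-coloured, all three alike: standing on its flat foil face, 37 mm wide there (a thin flange), body 30 mm wide just above it narrowing to 26 mm at 20 mm height, rounded top, 28 mm tall, 15 g. Origin at the centre of the foil face, z to the rounded top. May be absent.
- tray: brown rectangular tray lying on the worktop, 195 x 268 mm, floor 3 mm thick, rim 17 mm high; origin at the centre of its underside, y along its long side
- beaker_1: white round beaker, all alike, 70 mm tall: foot 42 mm wide to 26 mm up, shoulder 53 mm, flaring to 65 mm at the rim, about 0.13 kg. Another's foot enters its mouth (58 mm) and rests on the ledge inside, 30 mm above the underside: each nested beaker stands 30 mm higher, its top 30 mm free to grip. Origin: centre of the underside, z up. On the tray, bottom of the stack.
- beaker_2: white round beaker, all alike, 70 mm tall: foot 42 mm wide to 26 mm up, shoulder 53 mm, flaring to 65 mm at the rim, about 0.13 kg. Another's foot enters its mouth (58 mm) and rests on the ledge inside, 30 mm above the underside: each nested beaker stands 30 mm higher, its top 30 mm free to grip. Origin: centre of the underside, z up. On the worktop; may be absent.
- beaker_3: white round beaker, all alike, 70 mm tall: foot 42 mm wide to 26 mm up, shoulder 53 mm, flaring to 65 mm at the rim, about 0.13 kg. Another's foot enters its mouth (58 mm) and rests on the ledge inside, 30 mm above the underside: each nested beaker stands 30 mm higher, its top 30 mm free to grip. Origin: centre of the underside, z up. On the worktop; may be absent.
- beaker_4: white round beaker, all alike, 70 mm tall: foot 42 mm wide to 26 mm up, shoulder 53 mm, flaring to 65 mm at the rim, about 0.13 kg. Another's foot enters its mouth (58 mm) and rests on the ledge inside, 30 mm above the underside: each nested beaker stands 30 mm higher, its top 30 mm free to grip. Origin: centre of the underside, z up. On the worktop; may be absent.
- saucer: clear glass saucer, 137 mm wide, 16 mm high, on the tray; leave it
- opener: bottle opener with a white handle, 174 x 41 x 20 mm, lying near the front edge; leave it
- teaspoon: steel teaspoon, 137 mm long, lying near the front edge at the left; leave it
Mind the look-alikes: they are no part of the job. Leave any green, orange or red look-alike of the capsule_3 alone.

How it is judged (in metres and radians):
On the way, in this order (a step that is already met when the one before it is completed fails the run):
1. the lid's window is over the empty pot (horizontal distance between lid_window and pot_empty below 0.009 m), for 0.2 s.
2. every capsule is in that pot (horizontal distance between each of capsule_1, capsule_2, capsule_3 and pot_empty below 0.028 m and z of each of capsule_1, capsule_2, capsule_3 in the frame of pot_empty below 0.103 m), for 0.2 s.
3. the lid is shut: its window is over the covered quarter, the capsules inside (all of step 2 and horizontal distance between lid_window and covered_quarter below 0.009 m), for 0.2 s.
At the end, for the whole second after the job is handed in: Window within 9 mm of the covered quarter (shut); every capsule present inside the formerly empty pot. beaker_1 upright on the tray; every other beaker present nested in the stack on it: tilt under 0.12 rad, within 6 mm of its axis, each 30 mm above the one below, at rest (all of step 3 and velocity of joint lid between -0.05 and 0.05 rad/s and angle between each of beaker_1, beaker_2, beaker_3, beaker_4's own z axis and vertical below 0.12 rad and z of beaker_1 in the frame of tray below 0.012 m and x of beaker_1 in the frame of tray between -0.085 and 0.085 m and y of beaker_1 in the frame of tray between -0.12 and 0.12 m and horizontal distance between each of beaker_2, beaker_3, beaker_4 and beaker_1 below 0.006 m and z of beaker_2 in the frame of beaker_1 between 0.024 and 0.096 m and linear speed of each of beaker_2, beaker_3, beaker_4 below 0.02 m/s and z of beaker_3 in the frame of beaker_1 between 0.024 and 0.096 m and z of beaker_4 in the frame of beaker_1 between 0.024 and 0.096 m); the robot touches nothing.
It fails at once if the opener is pushed more than 4 cm from its place (distance of opener from where it was at the start of the episode above 0.04 m).
It fails at once if the teaspoon is pushed more than 4 cm from its place (distance of teaspoon from where it was at the start of the episode above 0.04 m).
It fails at once if the saucer is pushed more than 4 cm from its place (distance of saucer from where it was at the start of the episode above 0.04 m).
Of capsule_1, capsule_2, capsule_3 only 2 to 3 are there at a start; the rules pass over those that are not, and their reading is None.
Of beaker_2, beaker_3, beaker_4 only 2 to 3 are there at a start; the rules pass over those that are not, and their reading is None.
At some moment in a run one of capsule_1, capsule_2, capsule_3, beaker_2, beaker_3, beaker_4 may be knocked a few centimetres aside while the robot is not near it.
Once in a run the grip may slacken for a moment while it holds something.
It also fails if it takes over 210 s, if anything falls off the work surface, if the arm or the gripper's body presses on something with over 40 N, if the wrist force passes 120 N, or if a joint passes its speed limit or range.

## Working session

There is one attempt and no reset: what is moved stays moved. The work goes in short steps, Python scripts to look and compute and a shell command to move; the robot and the scene stay as the last step left them, time stands still between calls to the robot, and variables do not carry over. Pictures are saved under pics/ and viewed, at most 14 in all, crops included, and the job is handed in when it is done.

```bash
mkdir -p pics; cat > h.py <<'E'
import numpy as np, cv2
from rig import ctrl
def px2w(p,cam,z):
    c=ctrl.camera_params(cam); K=np.array(c["mtx"]);R=np.array(c["orientation"]);e=np.array(c["eye"])
    u=cv2.undistortPoints(np.array([[p]],float),K,np.array([c["k1"],0,0,0.]))[0,0] if 0 else None
    d=np.array([(p[0]-K[0,2])/K[0,0],(p[1]-K[1,2])/K[1,1]]);s=d.copy()
    for _ in range(20): s=d/(1+c["k1"]*(s@s))
    r=R@np.array([s[0],s[1],1]); return e+r*(z-e[2])/r[2]
def w2px(w,cam):
    c=ctrl.camera_params(cam); K=np.array(c["mtx"]);R=np.array(c["orientation"])
    v=R.T@(np.array(w)-c["eye"]); s=v[:2]/v[2]; s=s*(1+c["k1"]*(s@s)); return K[:2,:2]@s+K[:2,2]
def snap(cam,name=None,box=None,scale=1):
    im=ctrl.read_camera(cam)
    if name:
        o=im if box is None else im[box[1]:box[3],box[0]:box[2]]
        cv2.imwrite("pics/"+name,cv2.resize(o,None,fx=scale,fy=scale,interpolation=cv2.INTER_CUBIC)[:,:,::-1])
    return im
def delta(target,yaw=None):
    """shift in tool axes (mm) to go from the present TCP to target"""
    s=ctrl.state(); R=np.array(s["tool_rot"]); return np.round(R.T@(np.array(target)-s["ee_pos"])*1000,1)
E
python3 - <<'E'
from h import *
np.set_printoptions(precision=4,suppress=True)
s=ctrl.state(); print(s["t"],s["ee_pos"],s["tool_rot"],s["width"])
a=snap("top");
for n in ["drum","lid_window","lid_grip","covered_quarter","pot_empty","capsule_1","beaker_1","tray","saucer","opener","teaspoon"]:
    try:
        print(n,[(np.round(d["at"],1),round(d["p"],2),px2w(d["at"],"top",{"drum":.117,"lid_window":.117,"lid_grip":.146,"pot_empty":.11,"beaker_1":.07,"capsule_1":.014}.get(n,0))[:2]) for d in ctrl.spot_in(n,"top")])
    except Exception as e: print(n,e)
b=snap("scene")
cv2.imwrite("pics/s.png",b[:,:,::-1]);cv2.imwrite("pics/t.png",cv2.resize(a,(800,600),interpolation=cv2.INTER_CUBIC)[:,:,::-1])
for c in("top","scene"):print(ctrl.camera_params(c))
E
```

```text
0.0 [0.2111 0.5877 0.2305] [[-0.9411  0.338  -0.0004]
 [ 0.338   0.9411 -0.0015]
 [-0.0002 -0.0016 -1.    ]] 0.08558300331476783
drum [(array([314.7, 155.8]), 0.73, array([ 0.6434, -0.0293])), (array([225.9, 247.4]), 0.71, array([0.4053, 0.1882]))]
lid_window []
lid_grip [(array([147.4, 255.1]), 0.63, array([0.3823, 0.3741])), (array([226.7, 247.5]), 0.5, array([0.4057, 0.1824]))]
covered_quarter [(array([316.2, 157. ]), 0.72, array([ 0.6653, -0.0433]))]
pot_empty []
capsule_1 [(array([414.3, 215.4]), 0.63, array([ 0.5055, -0.315 ])), (array([254.7, 199.4]), 0.54, array([0.5384, 0.1266])), (array([353.8, 233.9]), 0.53, array([ 0.45  , -0.1495])), (array([396.2, 239.6]), 0.43, array([ 0.4376, -0.2656]))]
beaker_1 [(array([265.6, 238.1]), 0.89, array([0.4315, 0.0912])), (array([203.9, 181. ]), 0.86, array([0.5783, 0.2594])), (array([185.9, 235.3]), 0.71, array([0.4332, 0.3007])), (array([224.4, 247.9]), 0.69, array([0.403 , 0.1983]))]
tray [(array([197.3, 168.6]), 0.6, array([0.6234, 0.2932]))]
saucer [(array([172. , 172.1]), 0.71, array([0.6115, 0.3645]))]
opener [(array([339.2, 264. ]), 0.94, array([ 0.3659, -0.1126]))]
teaspoon [(array([151.8, 254.8]), 0.83, array([0.3771, 0.4095]))]
{'mtx': array([[402.8193,   0.    , 275.8042],
       [  0.    , 402.8193, 207.6479],
       [  0.    ,   0.    ,   1.    ]]), 'k1': 0.023678675425849557, 'eye': array([0.4249, 0.0537, 1.1293]), 'orientation': array([[ 0.0271, -0.9963,  0.0822],
       [-0.9996, -0.0262,  0.0121],
       [-0.0099, -0.0825, -0.9965]])}
{'mtx': array([[488.3322,   0.    , 279.7207],
       [  0.    , 488.3322, 205.4519],
       [  0.    ,   0.    ,   1.    ]]), 'k1': -0.005277883198961739, 'eye': array([-0.4756, -0.4823,  0.6909]), 'orientation': array([[ 0.4712, -0.4121,  0.7798],
       [-0.882 , -0.2229,  0.4151],
       [ 0.0028, -0.8834, -0.4685]])}
```

View pics/t.png

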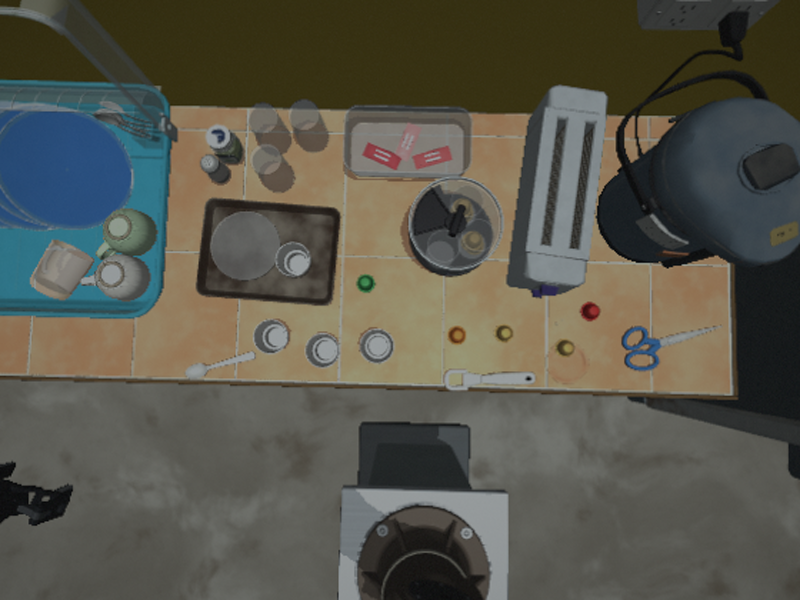

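View pics/s.png

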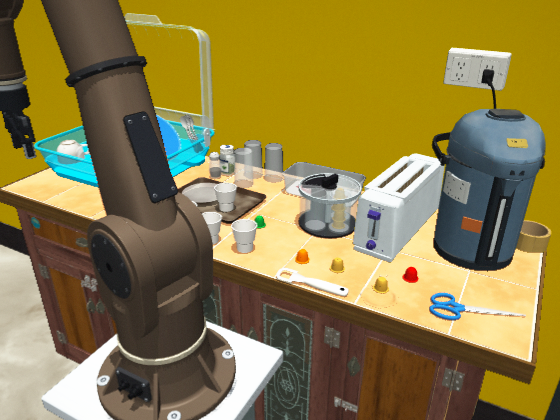

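The top view (800×600) shows the capsule candidates: brass at (504,333) and (566,348), and look-alikes in orange (457,335), green (366,283) and red (591,311). I choose the two brass ones. Beakers are at (271,336), (322,349) and (377,345), with the tray beaker at (293,260). The drum is at (456,226).

```bash
python3 - <<'E'
from h import *
a=snap("top"); b=snap("scene")
f=lambda im,x0,y0,x1,y1,w,h: cv2.resize(im[y0:y1,x0:x1],(w,h),interpolation=cv2.INTER_CUBIC)
top=f(a,280,118,360,198,400,400); tr=f(b,290,160,370,240,400,400)
bot=f(a,250,190,430,280,400,200); br=f(b,240,210,440,310,400,200)
o=np.vstack([np.hstack([top,tr]),np.hstack([bot,br])])
o=np.clip(o.astype(float)*1.4,0,255).astype(np.uint8)
cv2.imwrite("pics/c.png",o[:,:,::-1])
E
```

```text
(no output)
```

View pics/c.png

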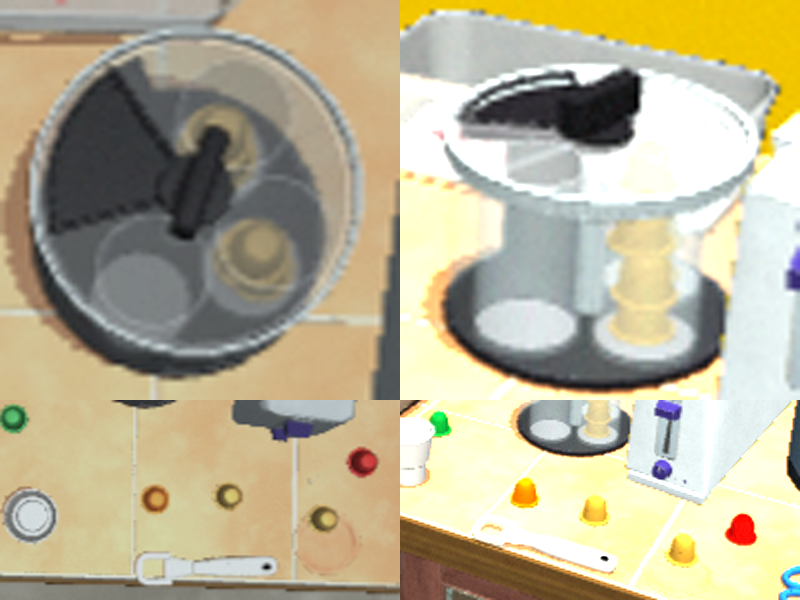

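The crop shows the lid window lying on the black deck (left), the empty pot lower left at crop (145,280), and full pots at (215,130) and (255,260). The capsule choice is confirmed: brass at bottom-crop (228,495) and (323,518), with orange (155,498), green (13,418) and red (362,462) left alone. The empty pot is 90° anticlockwise from the deck.

```bash
python3 - <<'E'
from h import *
np.set_printoptions(precision=4,suppress=True)
C=px2w((319.2,156.2),"top",.117);print("drum",C)
for p in [(147,280),(145,282)]: print("pot floor",px2w((280+p[0]/5,118+p[1]/5),"top",.011))
c=ctrl.camera_params("wrist");s=ctrl.state();R=np.array(s["tool_rot"])
print("cam in tool",R.T@(c["eye"]-s["ee_pos"]),R.T@c["orientation"],c["mtx"][0,0])
print(delta([C[0],C[1],.40]))
for n,p,z in [("cap1",(353.8,233.9),.014),("cap2",(396.2,242),.014)]: print(n,px2w(p,"top",z))
E
```

```text
drum [ 0.6426 -0.0408  0.117 ]
pot floor [ 0.6142 -0.0242  0.011 ]
pot floor [ 0.613  -0.0231  0.011 ]
cam in tool [ 0.0836  0.0003 -0.1433] [[-0.001  -0.9454 -0.3259]
 [ 1.     -0.0008 -0.0007]
 [ 0.0004 -0.3259  0.9454]] 296.55909541816845
[-618.6 -446.1 -168.7]
cap1 [ 0.45   -0.1495  0.014 ]
cap2 [ 0.431  -0.2656  0.014 ]
```

```bash
python3 -m handwheel '[[[-10,-8,-35],0],[[-15,-10,-35],0],[[-20,-15,-30],0],[[-28,-20,-15],0],[[-31,-22,0],0]]' 85
python3 -m handwheel '[[[-33,-24,0],0],[[-33,-24,0],0],[[-33,-24,0],0],[[-33,-24,0],0],[[-33,-24,0],0]]'
python3 -m handwheel '[[[-33,-24,0],0],[[-33,-24,0],0],[[-33,-24,0],0],[[-33,-24,0],0],[[-33,-24,0],0]]'
python3 -m handwheel '[[[-33,-24,0],0],[[-33,-24,0],0],[[-28,-20,0],0],[[0,0,0],0],[[0,0,0],0]]'
python3 - <<'E'
from h import *
print(delta([.6426,-.0408,.36]),ctrl.state()["q"])
snap("wrist","w1.png",None,1.4)
E
```

```text
t: 1.17
ee_pos: [0.2842, 0.4837, 0.3504]
tool_rot: [[-0.942, 0.336, 0.002], [0.336, 0.942, 0.007], [-0.0, 0.007, -1.0]]
contact_force: [0.0, -0.2, 0.0]
width: 0.0852
gripper_force: 0.0
t: 1.58
ee_pos: [0.3992, 0.3119, 0.3466]
tool_rot: [[-0.941, 0.338, 0.0], [0.338, 0.941, 0.001], [-0.0, 0.001, -1.0]]
contact_force: [0.2, 0.8, -1.1]
width: 0.085
gripper_force: 0.0
t: 2.0
ee_pos: [0.514, 0.1432, 0.3467]
tool_rot: [[-0.941, 0.338, 0.001], [0.338, 0.941, 0.0], [-0.001, 0.001, -1.0]]
contact_force: [0.7, 0.9, 1.5]
width: 0.0846
gripper_force: 0.0
t: 2.42
ee_pos: [0.5794, 0.0466, 0.3461]
tool_rot: [[-0.94, 0.342, -0.0], [0.342, 0.94, -0.001], [-0.0, -0.001, -1.0]]
contact_force: [0.3, 1.3, 0.6]
width: 0.085
gripper_force: 0.0
[-89.3 -60.5 -13.9] [-26.6624506   16.97489471  22.86554683  87.26374284  -6.62492801
  77.1223187   66.76440051]
```

View pics/w1.png

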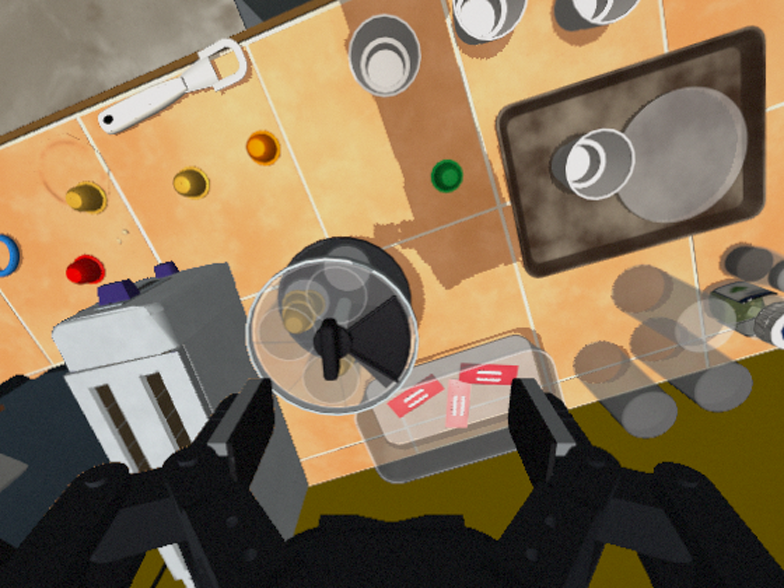

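The wrist view (784×588) shows the drum lid centred at (332,335), the grip bar (333,325)–(330,378) running along image vertical (tool x), and the black deck with window to the right. Brass capsules are at (190,183) and (86,198), orange at (263,148), red at (85,270), green at (447,176). I zoom on the lid.

```bash
python3 - <<'E'
from h import *
np.set_printoptions(precision=4,suppress=True)
im=snap("wrist","w2.png",(165,165,310,305),5)
for n,p,z in [("drum",(331.5,335),.117),("bar top a",(332,325),.146),("bar top b",(330,378),.146),("cap1",(190,183),.016),("cap2",(86,198),.016)]:
    print(n,px2w(np.array(p)/1.4,"wrist",z))
C=px2w(np.array((331.5,335))/1.4,"wrist",.117)
print([np.round((w2px([.6426,-.0408,z],"wrist")-165)*5) for z in (.117,.146)])
for n in ["capsule_1","lid_grip","beaker_1"]:
    print(n,[(np.round(d["at"]),round(d["p"],2),px2w(d["at"],"wrist",{"lid_grip":.135,"beaker_1":.07}.get(n,.014))[:2]) for d in ctrl.spot_in(n,"wrist")])
E
```

```text
drum [ 0.6389 -0.0335  0.117 ]
bar top a [ 0.6192 -0.0206  0.146 ]
bar top b [ 0.6684 -0.0429  0.146 ]
cap1 [ 0.455  -0.1401  0.016 ]
cap2 [ 0.4308 -0.2559  0.016 ]
[array([339., 391.]), array([323., 439.])]
capsule_1 [(array([186., 108.]), 0.89, array([ 0.4507, -0.053 ])), (array([135., 133.]), 0.86, array([ 0.4578, -0.143 ])), (array([ 58., 140.]), 0.76, array([ 0.4273, -0.2606])), (array([ 58., 196.]), 0.67, array([ 0.5045, -0.3114])), (array([312., 127.]), 0.57, array([0.5415, 0.1179]))]
lid_grip [(array([228., 238.]), 0.56, array([ 0.6274, -0.0375]))]
beaker_1 [(array([416.,   9.]), 0.82, array([0.4488, 0.2721])), (array([341.,  13.]), 0.8, array([0.4219, 0.186 ])), (array([425., 118.]), 0.69, array([0.5767, 0.26  ])), (array([272.,  43.]), 0.59, array([0.4232, 0.0973])), (array([239., 237.]), 0.21, array([ 0.6538, -0.0422]))]
```

View pics/w2.png

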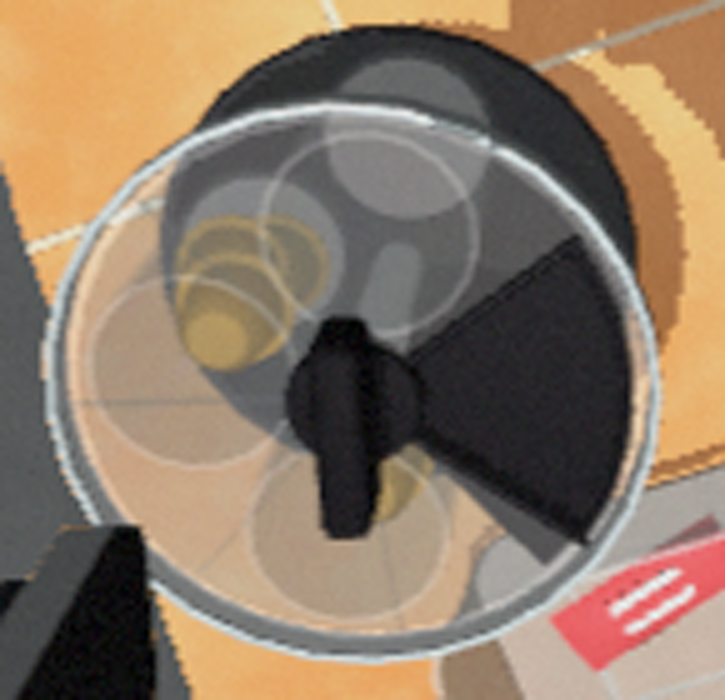

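The crop (5×, offset 165,165) shows pot rims centred at (370,232) empty, (190,371) full and (350,525) full. The bar runs (345,325)–(348,535), with black edges of the window at right.

```bash
python3 - <<'E'
from h import *
np.set_printoptions(precision=4,suppress=True)
g=lambda x,y,z: px2w((165+x/5,165+y/5),"wrist",z)[:2]
e,l,b=g(370,232,.111),g(190,371,.111),g(350,525,.111)
C=(e+b)/2;print(e,l,b,"C",C,"rim ctr",g(352,381,.117))
for v in (e,l,b): print(np.hypot(*(v-C)),np.degrees(np.arctan2(*(v-C)[::-1])))
p,q=g(345,328,.146),g(348,528,.146);d=p-q;print("bar mid",(p+q)/2,np.hypot(*d),"winang",np.degrees(np.arctan2(*d[::-1]))-90)
for x,y in [(580,237),(590,545),(415,360),(425,430)]:
    v=g(x,y,.117)-C;print(np.hypot(*v),np.degrees(np.arctan2(*v[::-1])))
s=ctrl.state();print(s["ee_pos"],s["q"][6])
E
```

```text
[ 0.6042 -0.016 ] [ 0.6253 -0.0787] [ 0.6855 -0.0553] C [ 0.6448 -0.0356] rim ctr [ 0.6411 -0.0355]
0.04513508689173812 154.13631033916786
0.04726121679667199 -114.39359036174918
0.04513508689173812 -25.863689660832158
bar mid [ 0.6425 -0.0332] 0.05693118697968644 winang 68.29713193966248
0.07654382804659274 106.8150566427793
0.08041710651804229 33.745418997318936
0.019140874748355786 101.31041161656785
0.02170271237318982 38.64839184066902
[0.5782 0.0508 0.3464] 66.73962332301646
```

```bash
(python3 -m handwheel '[[[-30,-20,0],0],[[-30,-20,0],0],[[-30,-19,0],0],[[0,0,0],7.16],[[0,0,0],7.16]]' 70
python3 -m handwheel '[[[0,0,0],7.16],[[0,0,0],7.16],[[0,0,0],7.16],[[0,0,0],7.16],[[0,0,0],7.16]]'
python3 -m handwheel '[[[0,0,0],7.16],[[0,0,0],7.16],[[0,0,0],7.16],[[0,0,0],7.16],[[0,0,0],7.16]]'
python3 -m handwheel '[[[0,0,0],7.16],[[0,0,0],7.16],[[0,0,0],7.16],[[0,0,0],7.16],[[0,0,0],7.16]]'
python3 -m handwheel '[[[0,0,0],7.16],[[0,0,0],7.16],[[0,0,0],7.16],[[0,0,0],7.16],[[0,0,0],7.16]]'
python3 -m handwheel '[[[0,0,0],7.16],[[0,0,0],7.16],[[0,0,0],7.16],[[0,0,0],0],[[0,0,0],0]]' ) | grep -E "ee_pos|tool_rot|refus"
cat >> h.py <<'E'
def yaw():
    R=np.array(ctrl.state()["tool_rot"]); return np.degrees(np.arctan2(R[1,1],R[0,1]))
E
python3 - <<'E'
from h import *
print(delta([.6435,-.0355,.125]),yaw(),ctrl.state()["q"])
E
```

```text
ee_pos: [0.6439, -0.0385, 0.346]
tool_rot: [[-0.824, 0.567, -0.0], [0.567, 0.824, -0.001], [-0.0, -0.001, -1.0]]
ee_pos: [0.6433, -0.0353, 0.3464]
tool_rot: [[-0.34, 0.94, 0.0], [0.94, 0.34, 0.001], [0.001, 0.0, -1.0]]
ee_pos: [0.6433, -0.0353, 0.3464]
tool_rot: [[0.274, 0.962, 0.0], [0.962, -0.274, 0.001], [0.001, -0.0, -1.0]]
ee_pos: [0.6433, -0.0352, 0.3464]
tool_rot: [[0.785, 0.62, 0.0], [0.62, -0.785, 0.001], [0.001, -0.001, -1.0]]
ee_pos: [0.6434, -0.0351, 0.3464]
tool_rot: [[0.999, 0.043, 0.0], [0.043, -0.999, 0.001], [0.0, -0.001, -1.0]]
ee_pos: [0.6434, -0.0356, 0.3461]
tool_rot: [[0.949, -0.317, -0.0], [-0.317, -0.949, 0.0], [-0.0, 0.0, -1.0]]
[ 1.000e-01 -1.000e-01  2.211e+02] -108.46001258929518 [-39.29912354  35.13246372  68.89891115  79.77548638 -32.52725097
  86.65358556 -80.87465436]
```

```bash
(python3 -m handwheel '[[[0,0,40],2],[[0,0,40],0],[[0,0,40],0],[[0,0,35],0],[[0,0,25],0]]' 60
python3 -m handwheel '[[[0,0,15],0],[[0,0,15],0],[[0,0,10],0],[[0,0,0],0],[[0,0,0],0]]' 
python3 -m handwheel '[[[0,0,0],0],[[0,0,0],0],[[0,0,0],0],[[0,0,0],0],[[0,0,0],0]]' 5 40
python3 -m handwheel '[[[0,0,0],0],[[0,0,0],0],[[0,0,0],0],[[0,0,0],0],[[0,0,0],0]]' ) | grep -v "^t:"
python3 - <<'E'
from h import *
print(yaw(),ctrl.state()["q"],ctrl.state()["ft_torque"],ctrl.state()["t"])
E
```

```text
ee_pos: [0.6421, -0.0353, 0.163]
tool_rot: [[0.937, -0.349, -0.003], [-0.349, -0.937, 0.001], [-0.003, -0.0, -1.0]]
contact_force: [0.0, 1.3, -1.0]
width: 0.0599
gripper_force: 0.0
ee_pos: [0.6439, -0.0369, 0.127]
tool_rot: [[0.935, -0.354, 0.001], [-0.354, -0.935, -0.0], [0.001, -0.0, -1.0]]
contact_force: [-0.4, 0.1, -0.1]
width: 0.0598
gripper_force: 0.0
ee_pos: [0.643, -0.0386, 0.1274]
tool_rot: [[0.935, -0.356, 0.0], [-0.356, -0.935, -0.002], [0.001, 0.002, -1.0]]
contact_force: [-3.8, -3.1, 5.4]
width: 0.013
gripper_force: 41.1
ee_pos: [0.643, -0.0386, 0.1274]
tool_rot: [[0.935, -0.356, 0.0], [-0.356, -0.935, -0.002], [0.001, 0.002, -1.0]]
contact_force: [-4.1, -3.9, 5.7]
width: 0.0132
gripper_force: 41.1
-110.85036121770678 [-36.83311915  45.07740712  61.02945825  97.11660115 -43.18035752
  64.60732135 -73.88571375] [-0.75881353  0.80769025 -0.02899619] 6.8333
```

```bash
(python3 -m handwheel '[[[0,0,0],-4],[[0,0,0],-7],[[0,0,0],-7],[[0,0,0],-7],[[0,0,0],-7]]'
python3 -m handwheel '[[[0,0,0],-7],[[0,0,0],-7],[[0,0,0],-7],[[0,0,0],-7],[[0,0,0],-7]]'
python3 -m handwheel '[[[0,0,0],-7],[[0,0,0],-7],[[0,0,0],-4.5],[[0,0,0],0],[[0,0,0],0]]') | grep -v "^t:"
python3 - <<'E'
from h import *
print(yaw(),ctrl.state()["q"],ctrl.state()["ft_torque"],ctrl.state()["t"])
E
```

```text
ee_pos: [0.6429, -0.04, 0.1274]
tool_rot: [[0.98, 0.198, 0.0], [0.198, -0.98, -0.003], [-0.0, 0.003, -1.0]]
contact_force: [-3.4, -8.8, 2.2]
width: 0.0129
gripper_force: 40.8
ee_pos: [0.6436, -0.0413, 0.1274]
tool_rot: [[0.69, 0.724, 0.002], [0.724, -0.69, -0.005], [-0.002, 0.005, -1.0]]
contact_force: [-0.4, -10.9, -0.4]
width: 0.0129
gripper_force: 40.3
ee_pos: [0.6443, -0.0418, 0.1274]
tool_rot: [[0.43, 0.903, 0.003], [0.903, -0.43, -0.005], [-0.003, 0.005, -1.0]]
contact_force: [2.0, -11.2, -0.7]
width: 0.0132
gripper_force: 40.3
-25.451062407871156 [-25.79424384  36.39304748  38.75689596  96.19468794 -26.08219036
  56.57310688  -3.36754397] [-2.31253623 -0.44497662  0.01737577] 8.0833
```

```bash
(python3 -m handwheel '[[[0,0,0],0],[[0,0,0],0],[[0,0,0],0],[[0,0,0],0],[[0,0,-10],0]]' 50
python3 -m handwheel '[[[0,0,-35],0],[[0,0,-40],0],[[0,0,-40],0],[[0,0,-40],0],[[0,0,-40],0]]' 75
python3 -m handwheel '[[[-30,0,0],0],[[-30,0,0],0],[[0,0,0],0],[[0,0,0],0]]' ) | grep -E "ee_pos|force"
python3 - <<'E'
from h import *
np.set_printoptions(precision=4,suppress=True)
print(yaw(),ctrl.state()["ee_pos"])
p=w2px([.645,-.0395,.117],"wrist");print(p)
x0,y0=[int(max(0,v-70)) for v in p];print(x0,y0)
snap("wrist","w3.png",(x0,y0,x0+140,y0+130),5)
E
```

```text
ee_pos: [0.6423, -0.0358, 0.1349]
contact_force: [-0.8, 0.4, -0.9]
gripper_force: 0.0
ee_pos: [0.6429, -0.0367, 0.3343]
contact_force: [1.4, 0.4, -0.3]
gripper_force: 0.0
ee_pos: [0.617, -0.0931, 0.3328]
contact_force: [0.1, 0.2, -0.5]
gripper_force: 0.0
-25.476352858560883 [ 0.617  -0.0931  0.3328]
[280.4142 130.6962]
210 60
```

View pics/w3.png

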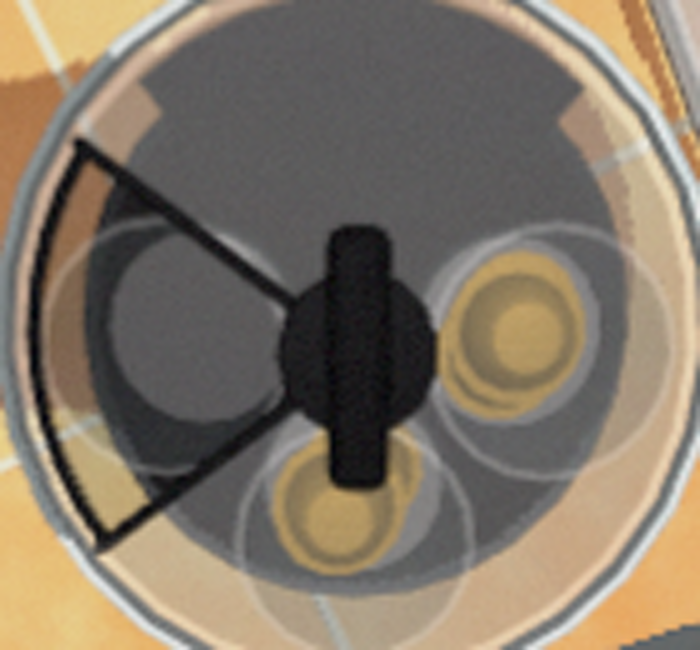

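The lid crop (5×, offset 210,60) shows the window frame corners at (80,145) and (100,545), centred on the empty pot's rim at about (168,346). The full pots are at (555,350) and (353,540).

```bash
python3 - <<'E'
from h import *
np.set_printoptions(precision=4,suppress=True)
g=lambda x,y,z: px2w((210+x/5,60+y/5),"wrist",z)[:2]
A=lambda v:np.degrees(np.arctan2(v[1],v[0]))
e,r,b=g(168,346,.111),g(555,350,.111),g(355,540,.111)
C=(e+r)/2;print("C",C,"pot",e,b);
for v in (e,r,b):print(np.hypot(*(v-C)),A(v-C))
p,q=g(360,232,.146),g(358,482,.146);print("bar mid",(p+q)/2,A(p-q)+90)
for x,y in [(80,145),(100,545),(300,310),(300,405),(20,340)]:
    v=g(x,y,.117)-C;print(np.hypot(*v),A(v))
for n,z in [("capsule_1",.014)]:
    print(n,[(np.round(d["at"]),round(d["p"],2),px2w(d["at"],"wrist",z)[:2]) for d in ctrl.spot_in(n,"wrist")])
s=ctrl.state()
print(delta([.4555,-.143,.25]))
E
```

```text
C [ 0.6478 -0.0375] pot [ 0.6066 -0.0174] [ 0.6269 -0.0783]
0.04589818764538591 154.0387457217507
0.045898187645385814 -25.961254278249378
0.045825525254443944 -117.22368726859094
bar mid [ 0.6468 -0.0374] 154.31040100964287
0.07698688908509987 119.70006639114517
0.07844092214885802 -169.56299648241597
0.016870569438044946 122.89860442462485
0.019257493077527 -164.55077735530458
0.07961027378043256 153.07720819532173
capsule_1 [(array([206., 239.]), 0.93, array([ 0.4536, -0.1487])), (array([161.,  49.]), 0.87, array([0.5409, 0.1256])), (array([175., 189.]), 0.81, array([ 0.4531, -0.0518])), (array([224., 290.]), 0.69, array([ 0.4333, -0.2499]))]
[-117.1 -124.4   81.5]
```

```bash
(python3 -m handwheel '[[[-25,-25,0],0],[[-25,-25,0],0],[[-25,-25,0],0],[[-25,-25,20],0],[[-20,-23,20],0]]' 50
python3 -m handwheel '[[[0,0,20],7],[[0,0,20],7],[[0,0,10],7],[[0,0,0],7],[[0,0,0],7]]'
python3 -m handwheel '[[[0,0,0],7],[[0,0,0],7],[[0,0,0],7],[[0,0,0],7],[[0,0,0],7]]'
python3 -m handwheel '[[[0,0,0],7],[[0,0,0],7],[[0,0,0],6],[[0,0,0],0],[[0,0,0],0]]' ) | grep -E "ee_pos|refus"
python3 - <<'E'
from h import *
np.set_printoptions(precision=4,suppress=True)
print(yaw(),ctrl.state()["ee_pos"],ctrl.state()["q"])
im=snap("wrist","w4.png",None,1.4)
print([(np.round(d["at"]),round(d["p"],2),px2w(d["at"],"wrist",.014)[:2]) for d in ctrl.spot_in("capsule_1","wrist")])
E
```

```text
ee_pos: [0.4545, -0.1472, 0.2914]
ee_pos: [0.4555, -0.1457, 0.2407]
ee_pos: [0.4561, -0.1458, 0.2413]
ee_pos: [0.4559, -0.1461, 0.2412]
-114.97572824628625 [ 0.4559 -0.1461  0.2412] [-41.8687  18.7176  69.6085 112.3372 -19.7919  62.4018 -78.8043]
[(array([220., 210.]), 0.9, array([ 0.451 , -0.0585])), (array([285., 179.]), 0.85, array([ 0.4533, -0.1537])), (array([390.,  86.]), 0.73, array([ 0.5008, -0.3077])), (array([371., 158.]), 0.66, array([ 0.4316, -0.2605])), (array([ 60., 203.]), 0.66, array([0.5478, 0.1251]))]
```

View pics/w4.png

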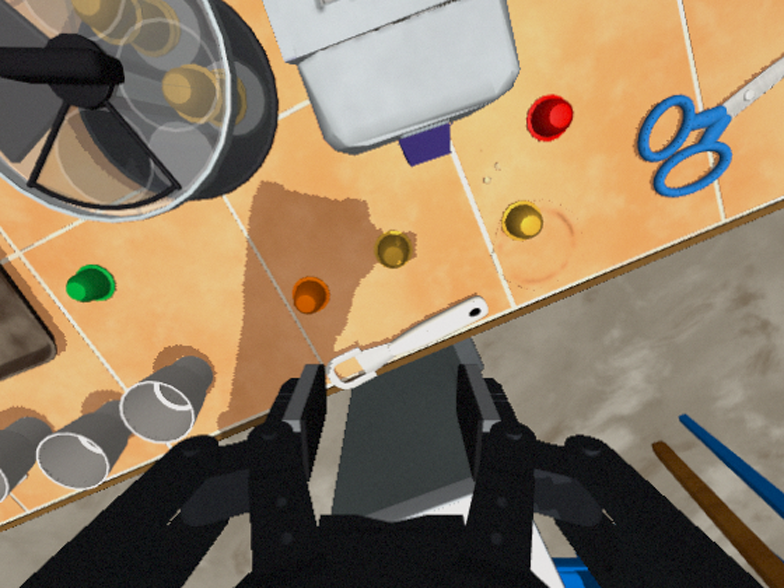

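The wrist view shows the brass capsules at (393,249) and (523,220), orange (310,295), green (90,283) and red (550,117). The gripper is above the first capsule, with the opener at (420,335) clear of the fingers.

```bash
(python3 -m handwheel '[[[0,4,40],0],[[0,0,40],0],[[0,0,40],0],[[0,0,40],0],[[0,0,35],0]]' 50
python3 -m handwheel '[[[0,0,20],0],[[0,0,15],0],[[0,0,7],0],[[0,0,0],0],[[0,0,0],0]]' 
python3 -m handwheel '[[[0,0,0],0],[[0,0,0],0],[[0,0,0],0],[[0,0,0],0],[[0,0,0],0]]' 10 25
python3 -m handwheel '[[[0,0,0],0],[[0,0,0],0],[[0,0,-10],0],[[0,0,-20],0],[[0,0,-30],0]]' ) | grep -E "ee_pos|force|width"
python3 - <<'E'
from h import *
print(yaw(),delta([.6045,-.0175,.20]),ctrl.state()["t"])
E
```

```text
ee_pos: [0.4532, -0.1502, 0.0441]
contact_force: [1.0, 1.2, -0.1]
width: 0.05
gripper_force: 0.0
ee_pos: [0.454, -0.1507, 0.0047]
contact_force: [-0.4, -0.1, 0.3]
width: 0.0498
gripper_force: 0.0
ee_pos: [0.4546, -0.1507, 0.0055]
contact_force: [-0.7, 1.3, 7.5]
width: 0.0268
gripper_force: 24.4
ee_pos: [0.4525, -0.1502, 0.0647]
contact_force: [1.0, -0.1, 0.0]
width: 0.0272
gripper_force: 24.8
-115.26234294559036 [  80.4 -184.8 -135.6] 12.7833
```

```bash
(python3 -m handwheel '[[[0,0,-35],0],[[0,0,-35],0],[[0,0,-35],0],[[8,-18,-30],0],[[16,-36,0],0]]' - 40
python3 -m handwheel '[[[16,-36,0],0],[[16,-36,0],0],[[16,-36,0],0],[[8,-23,0],0],[[0,0,0],0]]' 
python3 -m handwheel '[[[0,0,0],0],[[0,0,0],0]]' ) | grep -E "ee_pos|force|width"
python3 - <<'E'
from h import *
print(yaw(),delta([.6045,-.0175,.13]),ctrl.state()["t"])
snap("wrist","w5.png")
E
```

```text
ee_pos: [0.4985, -0.1163, 0.2062]
contact_force: [1.4, -2.1, 0.5]
width: 0.0264
gripper_force: 40.6
ee_pos: [0.6082, -0.0116, 0.1995]
contact_force: [0.5, 0.3, -1.6]
width: 0.0264
gripper_force: 40.6
ee_pos: [0.6042, -0.0184, 0.2001]
contact_force: [-0.3, -0.5, -0.7]
width: 0.0261
gripper_force: 40.6
-115.31743524922864 [-0.1 -1.  70.1] 13.7833
```

View pics/w5.png

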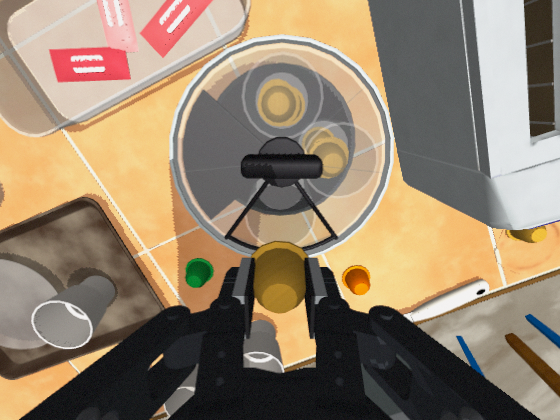

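The capsule is held at (280,275) and lines up radially with the window at (282,225), so I lower and release it.

```bash
(python3 -m handwheel '[[[0,0,20],0],[[0,0,25],0],[[0,0,24],0],[[0,0,0],0],[[0,0,0],0]]'
python3 -m handwheel '[[[0,0,0],0],[[0,0,0],0],[[0,0,0],0]]' 48
python3 -m handwheel '[[[0,0,-15],0],[[0,0,-30],0],[[0,0,-40],0],[[0,0,0],0],[[0,0,0],0]]') | grep -E "ee_pos|force|width"
python3 - <<'E'
from h import *
np.set_printoptions(precision=4,suppress=True)
print(yaw(),delta([.432,-.260,.22]),ctrl.state()["t"])
a=snap("wrist");
print([(np.round(d["at"]),round(d["p"],2),px2w(d["at"],"wrist",.014)[:2]) for d in ctrl.spot_in("capsule_1","wrist")])
b=snap("top"); print([(np.round(d["at"]),round(d["p"],2),px2w(d["at"],"top",.014)[:2]) for d in ctrl.spot_in("capsule_1","top")])
p=[int(v) for v in w2px([.61,-.02,.1],"wrist")];x0=max(0,min(420,p[0]-70));y0=max(0,min(310,p[1]-55))
f=lambda i:cv2.resize(i,(380,298))
cv2.imwrite("pics/w6.png",np.hstack([f(a[y0:y0+110,x0:x0+140]),f(b[120:260,250:430])])[:,:,::-1])
E
```

```text
ee_pos: [0.6038, -0.0184, 0.1305]
contact_force: [1.0, 0.0, 0.8]
width: 0.0262
gripper_force: 40.6
ee_pos: [0.6057, -0.0178, 0.1319]
contact_force: [0.1, -0.4, -0.3]
width: 0.048
gripper_force: 0.0
ee_pos: [0.6066, -0.0181, 0.2183]
contact_force: [-0.7, 0.0, -0.0]
width: 0.0482
gripper_force: 0.0
-115.25825145314381 [-54.6 293.3  -2.7] 14.9167
[(array([360., 271.]), 0.79, array([ 0.4529, -0.0634])), (array([280., 193.]), 0.75, array([ 0.5948, -0.0135])), (array([199., 265.]), 0.74, array([0.5522, 0.1246])), (array([513., 231.]), 0.66, array([ 0.4266, -0.2552]))]
[(array([396., 240.]), 0.57, array([ 0.4351, -0.2656])), (array([317., 235.]), 0.49, array([ 0.4431, -0.049 ]))]
```

View pics/w6.png

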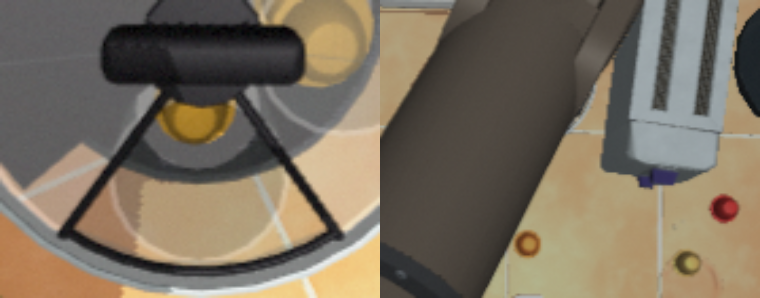

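Left panel: the brass capsule lies at the bottom of the empty pot, seen through the window. Right panel (top): the second capsule is at (688,262), with orange and red untouched.

```bash
(python3 -m handwheel '[[[-25,12,0],0],[[-35,16,0],0],[[-35,16,0],0],[[-35,16,0],0],[[-27,14,0],0]]' 50
python3 -m handwheel '[[[15,32,0],0],[[17,37,0],0],[[17,37,0],0],[[17,37,0],0],[[17,37,15],0]]' 
python3 -m handwheel '[[[14,28,25],0],[[7,14,20],0],[[0,0,0],0],[[0,0,0],0]]'  ) | grep -E "ee_pos|force|width"
python3 - <<'E'
from h import *
np.set_printoptions(precision=4,suppress=True)
print(yaw(),delta([.433,-.262,.005]),ctrl.state()["q"])
snap("wrist","w7.png")
print([(np.round(d["at"]),round(d["p"],2),px2w(d["at"],"wrist",.014)[:2]) for d in ctrl.spot_in("capsule_1","wrist")])
print(w2px([.433,-.262,.014],"wrist"))
E
```

```text
ee_pos: [0.4278, -0.0173, 0.2135]
contact_force: [-0.8, 0.1, 2.0]
width: 0.0501
gripper_force: 0.0
ee_pos: [0.4304, -0.2117, 0.2035]
contact_force: [-0.1, 1.2, 1.0]
width: 0.0498
gripper_force: 0.0
ee_pos: [0.4294, -0.2567, 0.1565]
contact_force: [-0.6, -0.1, 0.4]
width: 0.0502
gripper_force: 0.0
-115.4543633580925 [  6.    3.1 151.5] [-17.3355  26.3978  58.2741 115.5566 -27.9384  53.4432 -59.8065]
[(array([107., 257.]), 0.8, array([ 0.4503, -0.0595])), (array([283., 188.]), 0.72, array([ 0.4381, -0.2629])), (array([301., 104.]), 0.58, array([ 0.5025, -0.3107]))]
[284.6295 193.3462]
```

View pics/w7.png

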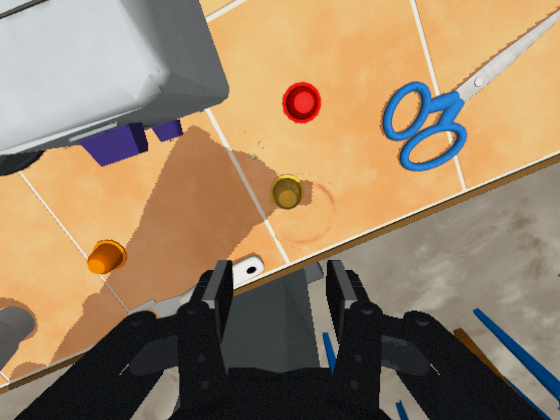

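The second brass capsule is at (287,192), and the red one is well away at (301,103). The opener end at (250,267) is behind the finger line.

```bash
(python3 -m handwheel '[[[6,4,35],0],[[0,0,40],0],[[0,0,40],0],[[0,0,25],0],[[0,0,11],0]]' 50
python3 -m handwheel '[[[0,0,0],0],[[0,0,0],0]]' 
python3 -m handwheel '[[[0,0,0],0],[[0,0,0],0],[[0,0,0],0],[[0,0,0],0],[[0,0,0],0]]' 10 40
python3 -m handwheel '[[[0,0,-10],0],[[0,0,-20],0],[[0,0,-35],0],[[0,0,-40],0],[[0,0,-40],0]]'
python3 -m handwheel '[[[-8,-17,-40],0],[[-15,-33,-10],0],[[-17,-37,0],0],[[-17,-37,0],0],[[-17,-37,0],0]]'
python3 -m handwheel '[[[-17,-37,0],0],[[-10,-20,0],0],[[0,0,0],0],[[0,0,0],0]]' ) | grep -E "ee_pos|force|width"
python3 - <<'E'
from h import *
print(yaw(),delta([.6045,-.0175,.20]),ctrl.state()["t"])
E
```

```text
ee_pos: [0.4344, -0.2597, 0.0046]
contact_force: [-0.3, 0.1, 0.3]
width: 0.0498
gripper_force: 0.0
ee_pos: [0.4356, -0.2619, 0.0079]
contact_force: [0.5, 0.0, 0.6]
width: 0.0498
gripper_force: 0.0
ee_pos: [0.4362, -0.2626, 0.0088]
contact_force: [-2.3, 2.1, 11.2]
width: 0.0259
gripper_force: 39.0
ee_pos: [0.4339, -0.2623, 0.1544]
contact_force: [1.6, 0.4, -0.6]
width: 0.0261
gripper_force: 40.9
ee_pos: [0.4362, -0.0846, 0.2008]
contact_force: [2.2, 1.4, -0.3]
width: 0.0255
gripper_force: 40.9
ee_pos: [0.4363, -0.0216, 0.2002]
contact_force: [-0.0, -0.3, -0.8]
width: 0.0256
gripper_force: 40.9
-115.05731192024159 [150.6 -74.9   0.3] 18.55
```

```bash
(python3 -m handwheel '[[[30,-15,0],0],[[37,-18,0],0],[[37,-18,0],0],[[30,-16,0],0],[[16.5,-8,0],0]]'
python3 -m handwheel '[[[0,0,0],0],[[0,0,15],0],[[0,0,30],0],[[0,0,24],0],[[0,0,0],0]]'
python3 -m handwheel '[[[0,0,0],0],[[0,0,0],0]]'
) | grep -E "ee_pos|force|width"
python3 - <<'E'
from h import *
print(yaw(),delta([.6045,-.0175,.131]))
E
```

```text
ee_pos: [0.608, -0.0212, 0.2001]
contact_force: [-0.6, 0.1, -0.5]
width: 0.026
gripper_force: 40.9
ee_pos: [0.6016, -0.0205, 0.1275]
contact_force: [-1.2, 0.2, 0.4]
width: 0.0254
gripper_force: 40.9
ee_pos: [0.6051, -0.0207, 0.1324]
contact_force: [0.5, -0.9, 0.9]
width: 0.0259
gripper_force: 40.9
-115.34699714584076 [-1.9 -2.7  1.4]
```

```bash
(python3 -m handwheel '[[[-1.5,-3,0],0],[[0,0,0],0]]'
python3 -m handwheel '[[[0,0,0],0],[[0,0,0],0],[[0,0,0],0]]' 48
python3 -m handwheel '[[[0,0,-15],0],[[0,0,-30],0],[[0,0,-40],0],[[0,0,-40],0],[[0,0,0],0]]') | grep -E "ee_pos|force|width"
python3 - <<'E'
from h import *
np.set_printoptions(precision=4,suppress=True)
print(yaw(),delta([.645,-.0385,.25]),ctrl.state()["t"])
a=snap("wrist"); b=snap("scene")
p=[int(v) for v in w2px([.61,-.02,.1],"wrist")];x0=max(0,min(420,p[0]-70));y0=max(0,min(310,p[1]-55))
f=lambda i:cv2.resize(i,(400,314))
cv2.imwrite("pics/w8.png",np.hstack([f(a[y0:y0+110,x0:x0+140]),f(b[160:310,220:420])])[:,:,::-1])
E
```

```text
ee_pos: [0.6053, -0.0156, 0.1321]
contact_force: [-0.5, 0.5, 0.2]
width: 0.0256
gripper_force: 40.9
ee_pos: [0.6047, -0.0159, 0.1309]
contact_force: [0.9, 0.1, -1.2]
width: 0.048
gripper_force: 0.0
ee_pos: [0.6075, -0.0179, 0.263]
contact_force: [0.8, -1.0, 0.7]
width: 0.0481
gripper_force: 0.0
-115.30913371447086 [42.5  2.7 13.4] 20.3833
```

View pics/w8.png

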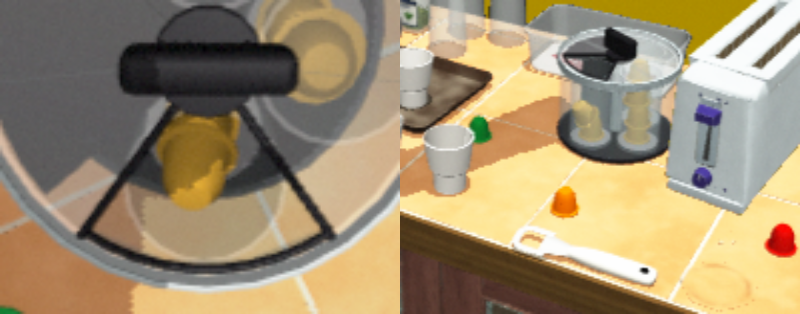

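Both brass capsules are in the pot (left panel (200,160), right panel (585,120)), and none are left on the worktop, so I shut the lid.

```bash
(python3 -m handwheel '[[[21,1,0],0],[[21,2,0],-5],[[0,0,0],-7],[[0,0,0],-7],[[0,0,0],-7]]' 60
python3 -m handwheel '[[[0,0,0],-7],[[0,0,0],-7],[[0,0,0],-7],[[0,0,0],-7],[[0,0,0],-7]]'
python3 -m handwheel '[[[0,0,0],-7],[[0,0,0],-7],[[0,0,0],-7],[[0,0,0],-7],[[0,0,0],-1]]'
python3 -m handwheel '[[[0,0,0],0],[[0,0,0],0]]'
) | grep -E "ee_pos|width"
python3 - <<'E'
from h import *
print(yaw(),delta([.645,-.0385,.127]))
E
```

```text
ee_pos: [0.6406, -0.0367, 0.2537]
width: 0.06
ee_pos: [0.6404, -0.0362, 0.2539]
width: 0.0597
ee_pos: [0.6404, -0.0364, 0.2541]
width: 0.0598
ee_pos: [0.6408, -0.0365, 0.2547]
width: 0.0599
-25.47748819162343 [1.000e-01 4.800e+00 1.277e+02]
```

```bash
(python3 -m handwheel '[[[0,4.5,35],0],[[0,0,40],0],[[0,0,30],0],[[0,0,15],0],[[0,0,7],0]]'
python3 -m handwheel '[[[0,0,0],0],[[0,0,0],0]]'
python3 -m handwheel '[[[0,0,0],0],[[0,0,0],0],[[0,0,0],0],[[0,0,0],0],[[0,0,0],0]]' 5 40
python3 -m handwheel '[[[0,0,0],3],[[0,0,0],7],[[0,0,0],7],[[0,0,0],7],[[0,0,0],7]]'
python3 -m handwheel '[[[0,0,0],7],[[0,0,0],7],[[0,0,0],7],[[0,0,0],7],[[0,0,0],7]]'
python3 -m handwheel '[[[0,0,0],7],[[0,0,0],7],[[0,0,0],7],[[0,0,0],3],[[0,0,0],0]]'
python3 -m handwheel '[[[0,0,0],0],[[0,0,0],0]]') | grep -E "ee_pos|width|force"
python3 - <<'E'
from h import *
print(yaw(),ctrl.state()["q"],ctrl.state()["ft_torque"])
E
```

```text
ee_pos: [0.6433, -0.0381, 0.1251]
contact_force: [-0.2, 0.4, 0.5]
width: 0.06
gripper_force: 0.0
ee_pos: [0.6457, -0.0387, 0.1292]
contact_force: [0.3, 0.3, 0.1]
width: 0.0599
gripper_force: 0.0
ee_pos: [0.6459, -0.0386, 0.1296]
contact_force: [-1.7, 0.0, 7.1]
width: 0.013
gripper_force: 40.7
ee_pos: [0.6463, -0.039, 0.1296]
contact_force: [1.6, -1.6, 2.9]
width: 0.013
gripper_force: 40.3
ee_pos: [0.6464, -0.0396, 0.1297]
contact_force: [1.7, -4.0, 2.3]
width: 0.0131
gripper_force: 40.1
ee_pos: [0.6463, -0.0401, 0.1296]
contact_force: [1.8, -3.7, 4.7]
width: 0.0132
gripper_force: 40.5
ee_pos: [0.6464, -0.04, 0.1296]
contact_force: [2.8, -5.0, 4.5]
width: 0.013
gripper_force: 40.5
-115.29381922201037 [-34.22200128  42.29613506  55.29621117  96.43529707 -38.6235362
  62.17459243 -82.30142324] [-0.94070556 -0.41249209 -0.07347651]
```

```bash
(python3 -m handwheel '[[[0,0,0],0],[[0,0,0],0],[[0,0,0],0],[[0,0,0],0],[[0,0,-10],0]]' 50
python3 -m handwheel '[[[0,0,-35],0],[[0,0,-40],0],[[0,0,-40],0],[[0,0,-40],0],[[0,0,-40],0]]' 80
python3 -m handwheel '[[[-20,-35,0],0],[[-20,-35,0],0],[[-20,-30,0],0],[[-10,-20,0],0],[[0,0,0],0]]' 
python3 -m handwheel '[[[0,0,0],0],[[0,0,0],0]]') | grep -E "ee_pos|width|force"
python3 - <<'E'
from h import *
np.set_printoptions(precision=4,suppress=True)
print(yaw(),ctrl.state()["ee_pos"],ctrl.state()["t"])
snap("wrist","w9.png",None,1.4)
print([(np.round(d["at"]),round(d["p"],2),px2w(d["at"],"wrist",.05)[:2]) for d in ctrl.spot_in("beaker_1","wrist")])
E
```

```text
ee_pos: [0.644, -0.0377, 0.137]
contact_force: [-0.1, 0.5, -0.3]
width: 0.0501
gripper_force: 0.0
ee_pos: [0.6446, -0.0387, 0.3363]
contact_force: [1.5, 1.1, 1.1]
width: 0.0799
gripper_force: 0.0
ee_pos: [0.6328, 0.1075, 0.3332]
contact_force: [0.3, 0.5, 0.4]
width: 0.0799
gripper_force: 0.0
ee_pos: [0.633, 0.0989, 0.3341]
contact_force: [-1.1, -0.4, -0.4]
width: 0.0799
gripper_force: 0.0
-115.30531505617391 [0.633  0.0989 0.3341] 25.7333
[(array([333., 289.]), 0.92, array([0.4148, 0.1023])), (array([202., 247.]), 0.82, array([0.5748, 0.2607])), (array([282., 313.]), 0.68, array([0.4079, 0.2006])), (array([223., 320.]), 0.57, array([0.4396, 0.2982]))]
```

View pics/w9.png

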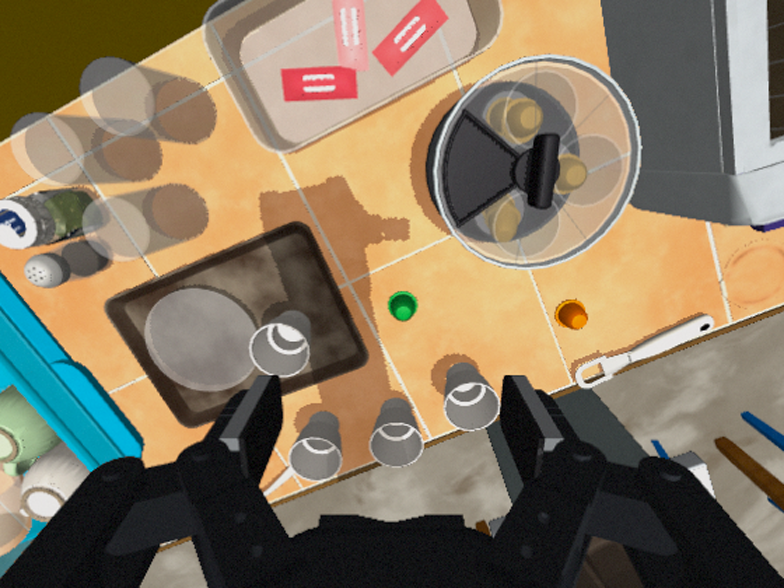

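The wrist view shows the window shut over the black deck at (490,170). Beaker rims are at about (472,408), (396,445) and (316,459), with the tray beaker's rim at (279,349).

```bash
python3 - <<'E'
from h import *
np.set_printoptions(precision=4,suppress=True)
g=lambda x,y,z: px2w((x/1.4,y/1.4),"wrist",z)[:2]
A=lambda v:np.degrees(np.arctan2(v[1],v[0]))
C=np.array([.6455,-.0385])
for p in [(466,108),(459,222)]: print(A(g(*p,.117)-C))
for p in [(540,132),(543,208)]: print("bar",g(*p,.146))
for p in [(472,408),(396,445),(316,459)]: print(g(*p,.07))
print(g(279,349,.073))
a=snap("top",None)
print([(np.round(d["at"]),round(d["p"],2),px2w(d["at"],"top",.07)[:2]) for d in ctrl.spot_in("beaker_1","top")])
t=a[150:270,120:300];cv2.imwrite("pics/t2.png",cv2.resize(t,None,fx=4.4,fy=4.4,interpolation=cv2.INTER_CUBIC)[:,:,::-1])
E
```

```text
25.014686107791388
99.69789131770042
bar [ 0.6751 -0.0443]
bar [ 0.6212 -0.0285]
[0.4211 0.0965]
[0.4125 0.1965]
[0.4355 0.2913]
[0.5813 0.256 ]
[(array([264., 242.]), 0.94, array([0.4225, 0.0938]))]
```

View pics/t2.png

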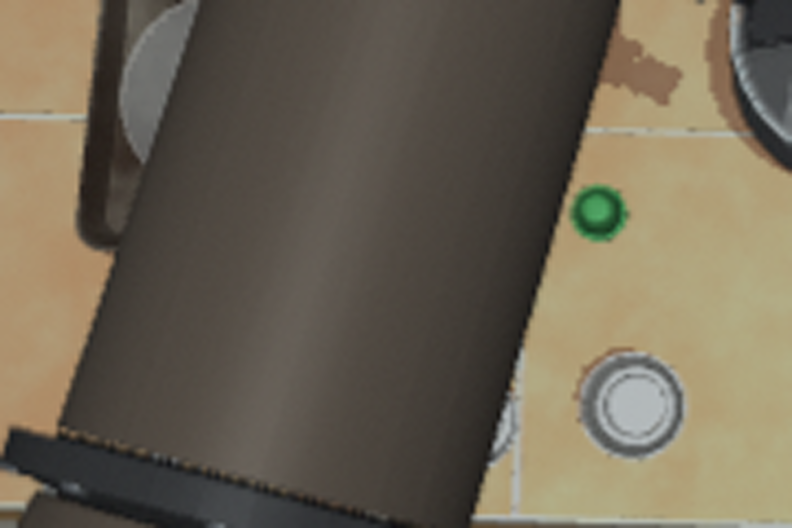

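The top crop shows the arm over the tray, with beaker A's rim clear at (632,405) and green at (598,212).

```bash
(python3 -m handwheel '[[[-30,15,0],0],[[-37,18,0],0],[[-37,18,0],0],[[-37,18,0],0],[[-30,15,0],0]]' 82
python3 -m handwheel '[[[-18,9,20],0],[[0,0,30],-7],[[0,0,20],-7],[[0,0,0],-7],[[0,0,0],-7]]'
python3 -m handwheel '[[[0,0,0],-7],[[0,0,0],-7],[[0,0,0],-7],[[0,0,0],-7],[[0,0,0],-7]]'
python3 -m handwheel '[[[0,0,0],-7],[[0,0,0],-7],[[0,0,0],-7],[[0,0,0],-7],[[0,0,0],-4]]'
python3 -m handwheel '[[[0,0,0],0],[[0,0,0],0]]') | grep -E "ee_pos"
cat >> h.py <<'E'
def rim(cam,guess,z,r=.0325):
    """white-rim ellipse -> world centre, by fitting projected circle to edges"""
    from scipy.optimize import minimize
    g=cv2.GaussianBlur(cv2.cvtColor(ctrl.read_camera(cam),cv2.COLOR_RGB2GRAY),(3,3),0).astype(np.float32)
    m=np.hypot(cv2.Sobel(g,cv2.CV_32F,1,0),cv2.Sobel(g,cv2.CV_32F,0,1))
    th=np.linspace(0,2*np.pi,72,endpoint=False)
    def f(c):
        q=np.array([w2px([c[0]+r*np.cos(t),c[1]+r*np.sin(t),z],cam) for t in th],np.float32)
        return -cv2.remap(m,q[:,:1].copy(),q[:,1:].copy(),cv2.INTER_LINEAR).mean()
    best=min(((f((guess[0]+dx,guess[1]+dy)),dx,dy) for dx in np.arange(-.016,.017,.004) for dy in np.arange(-.016,.017,.004)))
    o=minimize(f,[guess[0]+best[1],guess[1]+best[2]],method="Nelder-Mead",options=dict(initial_simplex=np.array([guess]*3)+np.array([[best[1],best[2]],[best[1]+.002,best[2]],[best[1],best[2]+.002]]),xatol=1e-4))
    return np.round(o.x,4),round(o.fun)
E
python3 - <<'E'
from h import *
np.set_printoptions(precision=4,suppress=True)
for p,z in [((225.4,244.3),.07),((189.7,235.2),.07),((205,182),.073)]: print("top0",px2w(p,"top",z)[:2])
print(yaw(),ctrl.state()["ee_pos"],ctrl.state()["q"])
for n,b,z in [("A",(.422,.095),.07),("B",(.4125,.1965),.07),("C",(.4355,.2913),.07),("T",(.5813,.256),.073)]:
    print(n,rim("top",b,z))
    print(n,rim("wrist",b,z),w2px([*b,z],"wrist"))
snap("wrist","w10.png")
E
```

```text
ee_pos: [0.4498, 0.0961, 0.3334]
ee_pos: [0.4308, 0.0966, 0.2687]
ee_pos: [0.4319, 0.0963, 0.2695]
ee_pos: [0.4319, 0.0963, 0.2696]
ee_pos: [0.4319, 0.0965, 0.2695]
top0 [0.4125 0.1961]
top0 [0.4338 0.2907]
top0 [0.5752 0.2558]
-21.58240898931874 [0.4319 0.0965 0.2695] [-69.3844   5.6485  55.9047 113.748   -5.2349  63.1497 -32.8242]Traceback (most recent call last):
  File "<stdin>", line 6, in <module>
  File "h.py", line 32, in rim
    best=min(((f((guess[0]+dx,guess[1]+dy)),dx,dy) for dx in np.arange(-.016,.017,.004) for dy in np.arange(-.016,.017,.004)))
  File "h.py", line 32, in <genexpr>
    best=min(((f((guess[0]+dx,guess[1]+dy)),dx,dy) for dx in np.arange(-.016,.017,.004) for dy in np.arange(-.016,.017,.004)))
               ~^^^^^^^^^^^^^^^^^^^^^^^^^^^
  File "h.py", line 30, in f
    q=np.array([w2px([c[0]+r*np.cos(t),c[1]+r*np.sin(t),z],cam) for t in th],np.float32)
                ~~~~^^^^^^^^^^^^^^^^^^^^^^^^^^^^^^^^^^^^^^^^^^^
  File "h.py", line 10, in w2px
    c=ctrl.camera_params(cam); K=np.array(c["mtx"]);R=np.array(c["orientation"])
ValueError: time passes only in moves, steps and waits
```

```bash
sed -i 's/^def w2px(w,cam):/def w2px(w,cam,c=None):/; s/    c=ctrl.camera_params(cam); K=np.array(c\["mtx"\]);R=np.array(c\["orientation"\])$/    c=c or ctrl.camera_params(cam); K=np.array(c["mtx"]);R=np.array(c["orientation"])/; s/,z\],cam) for t/,z],cam,cp) for t/; s/^    th=np/    cp=ctrl.camera_params(cam); th=np/' h.py
cat > m.py <<'E'
from h import *
np.set_printoptions(precision=4,suppress=True)
print(yaw(),ctrl.state()["ee_pos"],ctrl.state()["t"])
for n,b,z in [("A",(.422,.095),.07),("B",(.4125,.1965),.07),("C",(.4345,.291),.07),("T",(.578,.256),.073)]:
    print(n,rim("top",b,z),rim("wrist",b,z),w2px([*b,z],"wrist"))
E
python3 m.py; python3 -c "
from h import *
snap('wrist','w10.png')"
```

```text
-21.580717160092856 [0.4318 0.0967 0.2695] 27.8167
A (array([0.4403, 0.1167]), -32) (array([0.4253, 0.0985]), -126) [271.6661 188.7904]
B (array([0.43  , 0.1968]), -42) (array([0.4137, 0.1946]), -132) [228.7969 107.8574]
C (array([0.4346, 0.2895]), -109) (array([0.4373, 0.2946]), -121) [208.8895   3.5786]
T (array([0.5784, 0.257 ]), -130) (array([0.5796, 0.2578]), -109) [361.1943 -22.3266]
```

View pics/w10.png

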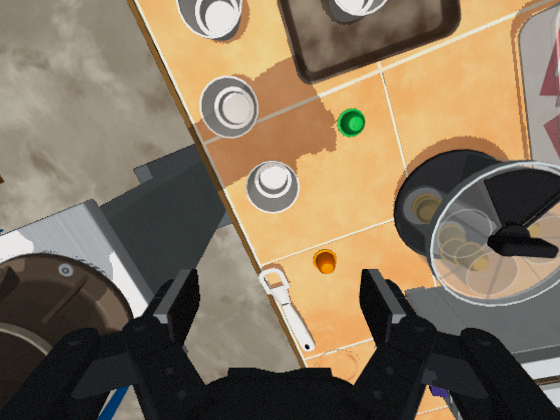

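The wrist view shows beaker A's rim at (272,187), B at (229,107) and C at (211,15). Orange (325,262) and the opener (288,308) are clear of A.

```bash
(python3 -m handwheel '[[[-2,-7,35],0],[[0,0,40],0],[[0,0,40],0],[[0,0,40],0],[[0,0,30],0]]' 84
python3 -m handwheel '[[[0,0,20],0],[[0,0,12],0],[[0,0,6],0],[[0,0,0],0],[[0,0,0],0]]'
python3 -m handwheel '[[[0,0,0],0],[[0,0,0],0],[[0,0,0],0],[[0,0,0],0],[[0,0,0],0]]' 50 40
python3 -m handwheel '[[[0,0,0],0],[[0,0,-10],0],[[0,0,-20],0],[[0,0,-35],0],[[0,0,-40],0]]' - 50
python3 -m handwheel '[[[0,0,-40],0],[[0,0,-15],0],[[0,0,0],0],[[0,0,0],0]]' ) | grep -E "ee_pos|width|force"
python3 - <<'E'
from h import *
s=ctrl.state();print(yaw(),s["t"],s["q"])
print(delta([.5785,.257,.2]))
z=s["ee_pos"][2]-.044+.07
c=np.array(s["ee_pos"][:2]); print("held rim rel TCP",rim("wrist",c,z),c,w2px([*c,z],"wrist"))
E
```

```text
ee_pos: [0.4236, 0.0975, 0.0817]
contact_force: [0.3, 0.7, 0.4]
width: 0.0839
gripper_force: 0.0
ee_pos: [0.4249, 0.0978, 0.0468]
contact_force: [-0.2, 0.6, 0.4]
width: 0.0839
gripper_force: 0.0
ee_pos: [0.4253, 0.0985, 0.0476]
contact_force: [-2.6, -0.1, 12.0]
width: 0.0615
gripper_force: 40.5
ee_pos: [0.4233, 0.0972, 0.1521]
contact_force: [2.0, 2.2, -0.2]
width: 0.0612
gripper_force: 54.9
ee_pos: [0.4247, 0.0988, 0.2071]
contact_force: [0.8, -0.3, -1.1]
width: 0.061
gripper_force: 54.9
-21.262306127379208 30.2667 [-67.99120626  11.1338911   57.10183486 120.04497499 -11.66594105
  54.2782522  -25.79979198]
[203.2  85.9   7.8]
held rim rel TCP (array([0.4366, 0.0827]), -111) [0.42473407 0.09878181] [279.61476814 300.46853851]
```

```bash
(python3 -m handwheel '[[[30,12,0],0],[[37,16,0],0],[[37,16,0],0],[[37,16,0],0],[[37,15,0],0]]'
python3 -m handwheel '[[[25,11,0],0],[[0,0,0],0],[[0,0,0],0],[[0,0,0],0]]' ) | grep -E "ee_pos|width|force"
cat >> h.py <<'E'
def held(up=.0476):
    s=ctrl.state();R=np.array(s["tool_rot"]);cp=ctrl.camera_params("wrist");e=np.array(s["ee_pos"])
    g=cv2.GaussianBlur(cv2.cvtColor(ctrl.read_camera("wrist"),cv2.COLOR_RGB2GRAY),(3,3),0).astype(np.float32)
    m=np.hypot(cv2.Sobel(g,cv2.CV_32F,1,0),cv2.Sobel(g,cv2.CV_32F,0,1))
    out=[]
    for base in (0,np.pi):
        th=base+np.radians(np.arange(-40,41,4))
        for dz in np.arange(-.012,.013,.003):
          for dx in np.arange(-.014,.0141,.001):
            q=np.array([w2px(e+R@np.array([dx+.0325*np.cos(t),.0325*np.sin(t),-(.07-up)+dz]),"wrist",cp) for t in th],np.float32)
            out.append((round(float(cv2.remap(m,q[:,:1].copy(),q[:,1:].copy(),cv2.INTER_LINEAR,borderMode=cv2.BORDER_REPLICATE).mean())),base>0,round(dx*1e3),round(dz*1e3)))
    for f in (False,True): print("far" if f else "near",sorted([o for o in out if o[1]==f],reverse=True)[:6])
    o0={o[2:]:o[0] for o in out if not o[1]};o1={o[2:]:o[0] for o in out if o[1]}
    print("both",sorted([(o0[k]+o1[k],k) for k in o0],reverse=True)[:5])
E
python3 - <<'E'
from h import *
np.set_printoptions(precision=4,suppress=True)
print(yaw(),delta([.5785,.257,.2]),[(np.round(d["at"]),d["p"]) for d in (snap("wrist"),ctrl.spot_in("beaker_1","wrist"))[1]])
held()
e=ctrl.state()["ee_pos"]
for z in (.0224,.07-.0476): print(w2px([*e[:2],e[2]+z],"wrist"))
for p in [(.5785,.257,.073),(.4125,.1955,.07),(.435,.292,.07)]: print(rim("wrist",p[:2],p[2]),rim("top",p[:2],p[2]),w2px(p,"wrist"))
E
```

```text
ee_pos: [0.5595, 0.2374, 0.2037]
contact_force: [0.0, -0.1, -0.5]
width: 0.0611
gripper_force: 55.0
ee_pos: [0.5777, 0.2543, 0.2044]
contact_force: [0.6, -0.6, -1.3]
width: 0.0611
gripper_force: 55.1
-21.420609071248855 [ 2.8 -0.2  4.3] [(array([277., 292.]), 0.86), (array([282., 190.]), 0.85), (array([134., 208.]), 0.71), (array([157., 287.]), 0.56)]
near [(277, False, -4, 3), (270, False, -5, 6), (265, False, 0, -6), (260, False, -8, 12), (250, False, -1, -3), (226, False, -6, 9)]
far [(304, True, -11, -3), (302, True, -14, 0), (289, True, -8, -6), (279, True, -1, -12), (255, True, -5, -9), (253, True, -4, -9)]
both [(496, (-5, 6)), (376, (-11, -3)), (375, (-6, 6)), (373, (-1, -12)), (371, (-14, 0))]
[278.481 295.733]
[278.481 295.733]
(array([0.5793, 0.2577]), -251) (array([0.5783, 0.2578]), -208) [278.4151 198.6942]
(array([0.4119, 0.1971]), -241) (array([0.413 , 0.1937]), -118) [159.3763 300.239 ]
(array([0.4338, 0.2957]), -133) (array([0.4343, 0.2882]), -84) [132.2331 217.397 ]
```

```bash
(python3 -m handwheel '[[[7,0,25],0],[[0,0,35],0],[[0,0,30],0],[[0,0,10],0],[[0,0,0],0]]'
python3 -m handwheel '[[[0,0,8],0],[[0,0,0],0],[[0,0,0],0],[[0,0,0],0]]' 
python3 -m handwheel '[[[0,0,4],0],[[0,0,3],0],[[0,0,3],0],[[0,0,0],0]]' ) | grep -E "ee_pos|width|force"
python3 - <<'E'
from h import *
print(delta([.5803,.2614,.08])); held()
E
```

```text
ee_pos: [0.5793, 0.2618, 0.1041]
contact_force: [0.5, -0.3, -1.4]
width: 0.0611
gripper_force: 55.1
ee_pos: [0.582, 0.2624, 0.0998]
contact_force: [-0.1, -0.2, -1.6]
width: 0.0609
gripper_force: 55.1
ee_pos: [0.5808, 0.2621, 0.0878]
contact_force: [-0.1, 0.7, -1.4]
width: 0.0608
gripper_force: 55.1
[-0.8 -0.2  7.8]
near [(291, False, -4, 3), (286, False, -5, 6), (278, False, 0, -6), (272, False, -8, 12), (263, False, -1, -3), (249, False, 4, 12)]
far [(254, True, -14, 0), (252, True, -11, -3), (239, True, -14, 12), (237, True, -1, -12), (234, True, -8, -6), (234, True, -11, 9)]
both [(496, (-5, 6)), (435, (-2, 0)), (403, (-4, 3)), (386, (-3, 0)), (362, (-6, 6))]
```

```bash
for i in 1; do python3 -m handwheel '[[[0,0,2],0],[[0,0,2],0],[[0,0,0],0]]'; python3 -m handwheel '[[[0,0,2],0],[[0,0,0],0],[[0,0,0],0]]'; python3 -m handwheel '[[[0,0,2],0],[[0,0,0],0],[[0,0,0],0]]'; done | grep -E "ee_pos|width|force"
```

```text
ee_pos: [0.5809, 0.2621, 0.084]
contact_force: [-0.5, -0.3, -1.0]
width: 0.0611
gripper_force: 55.1
ee_pos: [0.5811, 0.2621, 0.0823]
contact_force: [-0.7, -0.8, -1.6]
width: 0.0609
gripper_force: 55.1
ee_pos: [0.5817, 0.2621, 0.0813]
contact_force: [-2.1, -1.8, 6.9]
width: 0.0611
gripper_force: 55.8
```

```bash
(python3 -m handwheel '[[[0,0,0],0],[[0,0,0],0],[[0,0,0],0],[[0,0,0],0]]' 84
python3 -m handwheel '[[[0,0,-20],0],[[0,0,-35],0],[[0,0,-40],0],[[0,0,-40],0],[[0,0,-25],0]]' 
python3 -m handwheel '[[[0,0,0],0],[[0,0,0],0]]' ) | grep -E "ee_pos|width|force"
python3 - <<'E'
from h import *
np.set_printoptions(precision=4,suppress=True)
print(yaw(),ctrl.state()["ee_pos"],ctrl.state()["t"])
for p in [(.579,.257,.103),(.579,.257,.073),(.4125,.1955,.07),(.435,.292,.07)]: print(rim("wrist",p[:2],p[2]),rim("top",p[:2],p[2]),w2px(p,"wrist"))
print([(np.round(d["at"]),round(d["p"],2)) for d in ctrl.spot_in("beaker_1","top")])
print([(np.round(d["at"]),round(d["p"],2)) for d in ctrl.spot_in("capsule_1","top")])
E
```

```text
ee_pos: [0.5811, 0.2623, 0.0803]
contact_force: [1.0, 0.2, -0.2]
width: 0.0838
gripper_force: 0.0
ee_pos: [0.5822, 0.262, 0.2444]
contact_force: [2.2, 1.4, 0.7]
width: 0.0839
gripper_force: 0.0
ee_pos: [0.5819, 0.2625, 0.242]
contact_force: [-0.0, 0.8, 0.3]
width: 0.084
gripper_force: 0.0
-21.334039387399212 [0.5819 0.2625 0.242 ] 34.3167
(array([0.5792, 0.2621]), -203) (array([0.5745, 0.2523]), -128) [279.4955 204.916 ]
(array([0.5751, 0.2455]), -229) (array([0.5834, 0.2608]), -122) [279.6463 196.2455]
(array([0.412 , 0.1968]), -195) (array([0.4132, 0.1938]), -118) [170.797  288.3669]
(array([0.4351, 0.2959]), -138) (array([0.4344, 0.288 ]), -89) [147.306  212.7031]
[(array([224., 247.]), 0.9), (array([186., 233.]), 0.75), (array([204., 179.]), 0.68)]
[(array([416., 219.]), 0.64), (array([318., 234.]), 0.51)]
```

```bash
cat >> h.py <<'E'
def joint(guess,zs,rng=.012,step=.002,r=.0325,cams=("top","wrist","scene")):
    """3-D fit of a level rim circle in several cameras at once; prints best and per-camera best z"""
    th=np.linspace(0,2*np.pi,48,endpoint=False);S={}
    for cam in cams:
        cp=ctrl.camera_params(cam);g=cv2.GaussianBlur(cv2.cvtColor(ctrl.read_camera(cam),cv2.COLOR_RGB2GRAY),(3,3),0).astype(np.float32)
        m=np.hypot(cv2.Sobel(g,cv2.CV_32F,1,0),cv2.Sobel(g,cv2.CV_32F,0,1)); m=np.minimum(m,200)
        for z in zs:
            for dx in np.arange(-rng,rng+1e-6,step):
                for dy in np.arange(-rng,rng+1e-6,step):
                    q=np.array([w2px([guess[0]+dx+r*np.cos(t),guess[1]+dy+r*np.sin(t),z],cam,cp) for t in th],np.float32)
                    S[cam,round(z,4),round(guess[0]+dx,4),round(guess[1]+dy,4)]=float(cv2.remap(m,q[:,:1].copy(),q[:,1:].copy(),cv2.INTER_LINEAR).mean())
    for cam in cams:
        for z in zs: print(cam,max((round(v),k[1:]) for k,v in S.items() if k[0]==cam and k[1]==round(z,4)))
    K={k[1:] for k in S}
    print("joint",sorted([(round(sum(S[(c,)+k] for c in cams)),k) for k in K],reverse=True)[:5])
E
python3 - <<'E'
from h import *
joint((.579,.258),np.arange(.073,.122,.005))
E
```

```text
top (117, (np.float64(0.073), np.float64(0.583), np.float64(0.262)))
top (119, (np.float64(0.078), np.float64(0.583), np.float64(0.26)))
top (117, (np.float64(0.083), np.float64(0.579), np.float64(0.256)))
top (119, (np.float64(0.088), np.float64(0.577), np.float64(0.256)))
top (121, (np.float64(0.093), np.float64(0.577), np.float64(0.254)))
top (124, (np.float64(0.098), np.float64(0.575), np.float64(0.254)))
top (125, (np.float64(0.103), np.float64(0.575), np.float64(0.252)))
top (127, (np.float64(0.108), np.float64(0.575), np.float64(0.252)))
top (126, (np.float64(0.113), np.float64(0.573), np.float64(0.252)))
top (131, (np.float64(0.118), np.float64(0.573), np.float64(0.25)))
wrist (148, (np.float64(0.073), np.float64(0.575), np.float64(0.25)))
wrist (146, (np.float64(0.078), np.float64(0.573), np.float64(0.248)))
wrist (151, (np.float64(0.083), np.float64(0.575), np.float64(0.25)))
wrist (161, (np.float64(0.088), np.float64(0.579), np.float64(0.254)))
wrist (155, (np.float64(0.093), np.float64(0.579), np.float64(0.254)))
wrist (155, (np.float64(0.098), np.float64(0.579), np.float
[... 633 characters left out ...]
at64(0.27)))
scene (146, (np.float64(0.098), np.float64(0.583), np.float64(0.266)))
scene (148, (np.float64(0.103), np.float64(0.575), np.float64(0.26)))
scene (150, (np.float64(0.108), np.float64(0.567), np.float64(0.254)))
scene (115, (np.float64(0.113), np.float64(0.567), np.float64(0.248)))
scene (122, (np.float64(0.118), np.float64(0.591), np.float64(0.27)))
joint [(407, (np.float64(0.103), np.float64(0.579), np.float64(0.258))), (378, (np.float64(0.103), np.float64(0.577), np.float64(0.258))), (377, (np.float64(0.103), np.float64(0.579), np.float64(0.26))), (372, (np.float64(0.103), np.float64(0.577), np.float64(0.26))), (363, (np.float64(0.103), np.float64(0.579), np.float64(0.262)))]
```

```bash
(python3 -m handwheel '[[[-22,-23,0],0],[[-26,-28,0],0],[[-27,-28,0],0],[[-27,-28,0],0],[[-23,-25,0],0]]' 84
python3 -m handwheel '[[[0,0,0],0],[[0,0,0],0],[[0,0,0],0]]' ) | grep -E "ee_pos"
python3 - <<'E'
from h import *
np.set_printoptions(precision=4,suppress=True)
print(rim("wrist",(.413,.195),.07),rim("top",(.413,.195),.07))
joint((.413,.195),[.065,.07,.075],.008)
print(yaw(),ctrl.state()["ee_pos"],delta([.413,.194,.047]))
E
```

```text
ee_pos: [0.4106, 0.1925, 0.2396]
ee_pos: [0.4131, 0.1946, 0.2409]
(array([0.4113, 0.1989]), -125) (array([0.4099, 0.2038]), -73)
top (72, (0.065, np.float64(0.413), np.float64(0.197)))
top (73, (0.07, np.float64(0.407), np.float64(0.203)))
top (73, (0.075, np.float64(0.409), np.float64(0.203)))
wrist (128, (0.065, np.float64(0.411), np.float64(0.197)))
wrist (100, (0.07, np.float64(0.411), np.float64(0.199)))
wrist (93, (0.075, np.float64(0.415), np.float64(0.201)))
scene (132, (0.065, np.float64(0.421), np.float64(0.201)))
scene (132, (0.07, np.float64(0.415), np.float64(0.195)))
scene (131, (0.075, np.float64(0.407), np.float64(0.189)))
joint [(293, (0.07, np.float64(0.415), np.float64(0.197))), (292, (0.07, np.float64(0.415), np.float64(0.195))), (288, (0.07, np.float64(0.413), np.float64(0.197))), (283, (0.07, np.float64(0.413), np.float64(0.199))), (282, (0.07, np.float64(0.411), np.float64(0.197)))]
-21.396213911803198 [0.4135 0.1937 0.2403] [  0.3  -0.9 193.3]
```

```bash
(python3 -m handwheel '[[[1.5,0,35],0],[[0,0,40],0],[[0,0,40],0],[[0,0,35],0],[[0,0,22],0]]' 84
python3 -m handwheel '[[[0,0,14],0],[[0,0,8],0],[[0,0,0],0],[[0,0,0],0]]'
python3 -m handwheel '[[[0,0,0],0],[[0,0,0],0],[[0,0,0],0],[[0,0,0],0],[[0,0,0],0]]' 50 50
python3 -m handwheel '[[[0,0,0],0],[[0,0,-10],0],[[0,0,-20],0],[[0,0,-35],0],[[0,0,-40],0]]'
python3 -m handwheel '[[[0,0,-40],0],[[0,0,-30],0],[[0,0,0],0],[[0,0,0],0]]' 
python3 -m handwheel '[[[20,22,0],0],[[26,28,0],0],[[27,28,0],0],[[27,28,0],0],[[25,25,0],0]]'
python3 -m handwheel '[[[0,0,0],0],[[0,0,0],0],[[0,0,0],0]]' ) | grep -E "ee_pos|width|force"
python3 - <<'E'
from h import *
np.set_printoptions(precision=4,suppress=True)
print(yaw(),ctrl.state()["t"]);held()
joint((.579,.258),[.099,.103,.107],.008,cams=("wrist","scene"))
E
```

```text
ee_pos: [0.4124, 0.1939, 0.0649]
contact_force: [-0.5, -0.1, -0.5]
width: 0.0839
gripper_force: 0.0
ee_pos: [0.4138, 0.1949, 0.0465]
contact_force: [-0.1, 0.2, 0.3]
width: 0.084
gripper_force: 0.0
ee_pos: [0.414, 0.1962, 0.048]
contact_force: [-3.3, -0.1, 15.7]
width: 0.0627
gripper_force: 50.7
ee_pos: [0.4121, 0.1943, 0.1524]
contact_force: [1.3, 1.2, -0.5]
width: 0.0618
gripper_force: 55.2
ee_pos: [0.4138, 0.196, 0.2233]
contact_force: [-1.1, -0.7, -2.1]
width: 0.0622
gripper_force: 55.2
ee_pos: [0.5816, 0.2645, 0.2193]
contact_force: [-0.1, 0.5, -0.2]
width: 0.0623
gripper_force: 55.3
ee_pos: [0.5798, 0.2629, 0.2199]
contact_force: [0.2, -0.7, -1.6]
width: 0.062
gripper_force: 55.5
-21.411679011202033 38.4667
near [(263, False, -5, 12), (255, False, 0, 0), (251, False, -1, 3), (237, False, 5, -12), (237, False, -4, 9), (234, False, 4, -9)]
far [(318, True, -11, -3), (314, True, -14, 0), (301, True, -8, -6), (290, True, -1, -12), (268, True, -5, -9), (263, True, -4, -9)]
both [(443, (-3, 6)), (416, (-2, 6)), (387, (-14, 0)), (379, (-11, -3)), (360, (-8, -6))]
wrist (125, (0.099, np.float64(0.581), np.float64(0.262)))
wrist (124, (0.103, np.float64(0.579), np.float64(0.258)))
wrist (114, (0.107, np.float64(0.579), np.float64(0.258)))
scene (146, (0.099, np.float64(0.581), np.float64(0.264)))
scene (147, (0.103, np.float64(0.575), np.float64(0.26)))
scene (142, (0.107, np.float64(0.571), np.float64(0.254)))
joint [(264, (0.099, np.float64(0.581), np.float64(0.262))), (257, (0.103, np.float64(0.579), np.float64(0.258))), (252, (0.103, np.float64(0.579), np.float64(0.26))), (249, (0.099, np.float64(0.579), np.float64(0.264))), (249, (0.099, np.float64(0.579), np.float64(0.262)))]
```

```bash
(python3 -m handwheel '[[[-2,1,20],0],[[0,0,35],0],[[0,0,28],0],[[0,0,12],0],[[0,0,0],0]]'
python3 -m handwheel '[[[0,0,4],0],[[0,0,3],0],[[0,0,0],0],[[0,0,0],0]]' 
python3 -m handwheel '[[[0,0,2],0],[[0,0,0],0],[[0,0,0],0]]'
python3 -m handwheel '[[[0,0,2],0],[[0,0,0],0],[[0,0,0],0]]'  ) | grep -E "ee_pos|width|force"
```

```text
ee_pos: [0.5786, 0.2615, 0.1242]
contact_force: [-1.6, 0.2, -1.4]
width: 0.0626
gripper_force: 55.5
ee_pos: [0.582, 0.2618, 0.121]
contact_force: [0.4, -0.8, 1.6]
width: 0.0621
gripper_force: 55.8
ee_pos: [0.5808, 0.2619, 0.1177]
contact_force: [-0.2, -0.7, -0.6]
width: 0.0624
gripper_force: 55.5
ee_pos: [0.5807, 0.2618, 0.1151]
contact_force: [-0.5, -0.6, -0.2]
width: 0.0619
gripper_force: 55.5
```

```bash
(python3 -m handwheel '[[[0,0,2],0],[[0,0,0],0],[[0,0,0],0]]'
python3 -m handwheel '[[[0,0,2],0],[[0,0,0],0],[[0,0,0],0]]'
python3 -m handwheel '[[[0,0,1],0],[[0,0,0],0],[[0,0,0],0]]'  ) | grep -E "ee_pos|width|force"
```

```text
ee_pos: [0.5808, 0.2617, 0.1132]
contact_force: [-1.3, -0.4, -2.1]
width: 0.0622
gripper_force: 55.5
ee_pos: [0.5815, 0.2617, 0.1119]
contact_force: [-0.8, -0.8, 3.8]
width: 0.062
gripper_force: 55.9
ee_pos: [0.5819, 0.2618, 0.1117]
contact_force: [-2.4, -0.4, 11.8]
width: 0.0619
gripper_force: 56.4
```

Contact comes at the nested height, so I release, rise and check the stack.

```bash
(python3 -m handwheel '[[[0,0,0],0],[[0,0,0],0],[[0,0,0],0],[[0,0,0],0]]' 84
python3 -m handwheel '[[[0,0,-20],0],[[0,0,-35],0],[[0,0,-40],0],[[0,0,-40],0],[[0,0,-10],0]]' 
python3 -m handwheel '[[[0,0,0],0],[[0,0,0],0]]' ) | grep -E "ee_pos|width|force"
python3 - <<'E'
from h import *
np.set_printoptions(precision=4,suppress=True)
print(yaw(),ctrl.state()["ee_pos"],ctrl.state()["t"])
joint((.579,.258),[.128,.133,.138],.01,cams=("wrist","scene"))
joint((.4345,.289),[.065,.07,.075],.008)
print(delta([.4345,.289,.26]))
E
```

```text
ee_pos: [0.5807, 0.2618, 0.1101]
contact_force: [0.1, 0.5, 0.7]
width: 0.084
gripper_force: 0.0
ee_pos: [0.5834, 0.2616, 0.2616]
contact_force: [1.3, -0.4, 0.9]
width: 0.0841
gripper_force: 0.0
ee_pos: [0.5809, 0.262, 0.2555]
contact_force: [1.0, -0.2, -0.5]
width: 0.0839
gripper_force: 0.0
-21.323914876341416 [0.5809 0.262  0.2555] 41.5333
wrist (157, (0.128, np.float64(0.579), np.float64(0.26)))
wrist (150, (0.133, np.float64(0.579), np.float64(0.26)))
wrist (146, (0.138, np.float64(0.579), np.float64(0.262)))
scene (126, (0.128, np.float64(0.585), np.float64(0.266)))
scene (127, (0.133, np.float64(0.575), np.float64(0.26)))
scene (123, (0.138, np.float64(0.569), np.float64(0.254)))
joint [(269, (0.133, np.float64(0.579), np.float64(0.26))), (257, (0.133, np.float64(0.579), np.float64(0.262))), (257, (0.133, np.float64(0.579), np.float64(0.258))), (256, (0.133, np.float64(0.577), np.float64(0.258))), (253, (0.133, np.float64(0.577), np.float64(0.262)))]
top (90, (0.065, np.float64(0.4345), np.float64(0.289)))
top (88, (0.07, np.float64(0.4345), np.float64(0.287)))
top (90, (0.075, np.float64(0.4345), np.float64(0.287)))
wrist (134, (0.065, np.float64(0.4325), np.float64(0.295)))
wrist (114, (0.07, np.float64(0.4345), np.float64(0.295)))
wrist (102, (0.075, np.float64(0.4385), np.float64(0.297)))
scene (95, (0.065, np.float64(0.4345), np.float64(0.293)))
scene (102, (0.07, np.float64(0.4425), np.float64(0.295)))
scene (100, (0.075, np.float64(0.4385), np.float64(0.291)))
joint [(302, (0.065, np.float64(0.4345), np.float64(0.291))), (290, (0.065, np.float64(0.4325), np.float64(0.291))), (288, (0.065, np.float64(0.4345), np.float64(0.293))), (279, (0.065, np.float64(0.4325), np.float64(0.295))), (276, (0.07, np.float64(0.4365), np.float64(0.291)))]
[ -27.7 -145.7   -5.8]
```

```bash
(python3 -m handwheel '[[[-4,-25,0],0],[[-6,-34,0],0],[[-6,-34,0],0],[[-6,-33,0],0],[[-5,-20,0],0]]' 84
python3 -m handwheel '[[[0,0,0],0],[[0,0,0],0],[[0,0,0],0]]' ) | grep -E "ee_pos"
python3 - <<'E'
from h import *
np.set_printoptions(precision=4,suppress=True)
joint((.4345,.291),[.067,.07,.073],.008,cams=("top","wrist","scene"))
print(yaw(),ctrl.state()["ee_pos"],delta([.4345,.290,.047]),ctrl.state()["q"])
E
```

```text
ee_pos: [0.4316, 0.2905, 0.2541]
ee_pos: [0.4355, 0.2897, 0.2553]
top (61, (0.067, np.float64(0.4425), np.float64(0.299)))
top (61, (0.07, np.float64(0.4425), np.float64(0.299)))
top (61, (0.073, np.float64(0.4425), np.float64(0.297)))
wrist (45, (0.067, np.float64(0.4285), np.float64(0.283)))
wrist (44, (0.07, np.float64(0.4325), np.float64(0.283)))
wrist (46, (0.073, np.float64(0.4285), np.float64(0.283)))
scene (82, (0.067, np.float64(0.4425), np.float64(0.285)))
scene (90, (0.07, np.float64(0.4425), np.float64(0.283)))
scene (92, (0.073, np.float64(0.4425), np.float64(0.283)))
joint [(186, (0.073, np.float64(0.4405), np.float64(0.283))), (183, (0.07, np.float64(0.4405), np.float64(0.283))), (182, (0.073, np.float64(0.4425), np.float64(0.297))), (181, (0.073, np.float64(0.4385), np.float64(0.287))), (181, (0.073, np.float64(0.4385), np.float64(0.283)))]
-21.43566777995623 [0.4361 0.2892 0.2553] [  0.3  -2.1 208.3] [-82.4101  19.681   57.5708 105.2918 -18.1913  64.9623 -39.9471]
```

The fit collapsed, so the last beaker may just have been knocked aside. I look for it again.

```bash
python3 - <<'E'
from h import *
np.set_printoptions(precision=4,suppress=True)
for cam in ("wrist","scene","top"):
    snap(cam,"z_%s.png"%cam)
    for d in ctrl.spot_in("beaker_1",cam): print(cam,np.round(d["at"]),round(d["p"],2),px2w(d["at"],cam,.05)[:2])
print(w2px([.4345,.29,.07],"wrist"),w2px([.579,.258,.13],"wrist"))
E
```

```text
wrist [394. 161.] 0.82 [0.5718 0.2644]
wrist [288. 166.] 0.79 [0.454  0.3044]
wrist [381. 157.] 0.72 [0.5589 0.2746]
wrist [430. 178.] 0.62 [0.607  0.2286]
scene [226. 200.] 0.73 [0.5461 0.2372]
scene [223. 184.] 0.71 [0.6317 0.3027]
scene [191. 201.] 0.59 [0.4937 0.3211]
scene [222. 171.] 0.58 [0.7099 0.3615]
top [200. 182.] 0.82 [0.5784 0.2738]
top [186. 226.] 0.57 [0.4591 0.306 ]
top [215. 184.] 0.52 [0.5729 0.2335]
top [216. 182.] 0.38 [0.5785 0.2296]
[277.7966 187.155 ] [436.3748 178.9476]
```

```bash
python3 - <<'E'
from h import *
np.set_printoptions(precision=4,suppress=True)
joint((.456,.304),[.065,.07,.075],.012)
joint((.579,.259),[.133],.008)
print(delta([.456,.303,.255]))
E
```

```text
top (104, (0.065, np.float64(0.468), np.float64(0.298)))
top (105, (0.07, np.float64(0.468), np.float64(0.296)))
top (104, (0.075, np.float64(0.466), np.float64(0.296)))
wrist (113, (0.065, np.float64(0.456), np.float64(0.306)))
wrist (95, (0.07, np.float64(0.46), np.float64(0.306)))
wrist (88, (0.075, np.float64(0.454), np.float64(0.308)))
scene (95, (0.065, np.float64(0.456), np.float64(0.292)))
scene (99, (0.07, np.float64(0.468), np.float64(0.306)))
scene (99, (0.075, np.float64(0.462), np.float64(0.3)))
joint [(284, (0.065, np.float64(0.458), np.float64(0.308))), (280, (0.065, np.float64(0.458), np.float64(0.306))), (277, (0.065, np.float64(0.456), np.float64(0.308))), (276, (0.065, np.float64(0.456), np.float64(0.306))), (272, (0.07, np.float64(0.46), np.float64(0.306)))]
top (89, (0.133, np.float64(0.575), np.float64(0.253)))
wrist (157, (0.133, np.float64(0.579), np.float64(0.259)))
scene (148, (0.133, np.float64(0.577), np.float64(0.261)))
joint [(379, (0.133, np.float64(0.579), np.float64(0.259))), (370, (0.133, np.float64(0.579), np.float64(0.261))), (363, (0.133, np.float64(0.577), np.float64(0.259))), (359, (0.133, np.float64(0.577), np.float64(0.261))), (347, (0.133, np.float64(0.579), np.float64(0.257)))]
[19.9 14.7  0.4]
```

The beaker now stands upright at about (0.458, 0.304), and the stack is unharmed.

```bash
(python3 -m handwheel '[[[11,8,20],0],[[10.5,8,35],0],[[0,0,40],0],[[0,0,40],0],[[0,0,35],0]]' 84
python3 -m handwheel '[[[0,0,20],0],[[0,0,12],0],[[0,0,6],0],[[0,0,0],0],[[0,0,0],0]]'
python3 -m handwheel '[[[0,0,0],0],[[0,0,0],0],[[0,0,0],0],[[0,0,0],0],[[0,0,0],0]]' 50 50
python3 -m handwheel '[[[0,0,0],0],[[0,0,-10],0],[[0,0,-20],0],[[0,0,-35],0],[[0,0,-40],0]]'
python3 -m handwheel '[[[0,0,-40],0],[[0,0,-40],0],[[0,0,-20],0],[[0,0,0],0],[[0,0,0],0]]' ) | grep -E "ee_pos|width|force"
python3 - <<'E'
from h import *
np.set_printoptions(precision=4,suppress=True)
print(yaw(),ctrl.state()["t"],delta([.58,.262,.25]));held()
E
```

```text
ee_pos: [0.4575, 0.3037, 0.083]
contact_force: [-0.3, 1.6, -0.4]
width: 0.0835
gripper_force: 0.0
ee_pos: [0.4587, 0.3043, 0.0484]
contact_force: [0.5, 0.3, 0.3]
width: 0.0843
gripper_force: 0.0
ee_pos: [0.4587, 0.3048, 0.0492]
contact_force: [-2.0, -0.0, 10.6]
width: 0.0608
gripper_force: 51.5
ee_pos: [0.4568, 0.3031, 0.1532]
contact_force: [0.2, 1.6, -0.0]
width: 0.061
gripper_force: 54.7
ee_pos: [0.4582, 0.3043, 0.254]
contact_force: [0.4, -0.1, -2.1]
width: 0.0609
gripper_force: 54.8
-21.326822084130274 45.2833 [  4.9 128.9   4.1]
near [(286, False, 0, 3), (270, False, -1, 6), (268, False, 1, 0), (256, False, 5, -9), (252, False, 6, -12), (252, False, -4, 12)]
far [(261, True, -14, 0), (259, True, -11, -3), (244, True, -1, -12), (243, True, -8, -6), (236, True, -1, 6), (233, True, -4, 9)]
both [(506, (-1, 6)), (407, (0, 3)), (372, (-3, 9)), (342, (-14, 0)), (322, (-11, -3))]
```

```bash
(python3 -m handwheel '[[[1,25,0],0],[[1,35,0],0],[[1.5,35,0],0],[[0,25,0],0],[[0,9.4,0],0]]'
python3 -m handwheel '[[[0,0,0],0],[[0,0,0],0],[[0,0,0],0]]' ) | grep -E "ee_pos|width|force"
python3 - <<'E'
from h import *
np.set_printoptions(precision=4,suppress=True)
print(delta([.580,.2605,.152]));held()
joint((.579,.259),[.133],.008,cams=("wrist","scene"))
E
```

```text
ee_pos: [0.5819, 0.2569, 0.2507]
contact_force: [0.0, 0.2, -1.7]
width: 0.0616
gripper_force: 54.9
ee_pos: [0.5781, 0.2609, 0.2515]
contact_force: [-0.2, 0.1, -1.1]
width: 0.0607
gripper_force: 54.9
[ 0.4  2.  99.5]
near [(271, False, 0, 3), (256, False, -1, 6), (254, False, 1, 0), (246, False, -4, 12), (244, False, 5, -9), (236, False, 6, -12)]
far [(260, True, -1, 6), (259, True, -4, 9), (256, True, 2, 3), (247, True, 5, 0), (245, True, -14, 0), (241, True, -7, 12)]
both [(516, (-1, 6)), (386, (-3, 9)), (340, (-4, 9)), (336, (0, 3)), (328, (-14, 0))]
wrist (125, (0.133, np.float64(0.579), np.float64(0.261)))
scene (128, (0.133, np.float64(0.575), np.float64(0.259)))
joint [(244, (0.133, np.float64(0.579), np.float64(0.261))), (235, (0.133, np.float64(0.577), np.float64(0.259))), (230, (0.133, np.float64(0.579), np.float64(0.259))), (221, (0.133, np.float64(0.575), np.float64(0.259))), (218, (0.133, np.float64(0.579), np.float64(0.263)))]
```

```bash
(python3 -m handwheel '[[[0.5,2,20],0],[[0,0,35],0],[[0,0,28],0],[[0,0,15],0],[[0,0,0],0]]'
python3 -m handwheel '[[[0,0,4],0],[[0,0,0],0],[[0,0,0],0],[[0,0,0],0]]' 
python3 -m handwheel '[[[0,0,2],0],[[0,0,0],0],[[0,0,0],0]]'
python3 -m handwheel '[[[0,0,2],0],[[0,0,0],0],[[0,0,0],0]]'  ) | grep -E "ee_pos|width|force"
```

```text
ee_pos: [0.5789, 0.2604, 0.1512]
contact_force: [-0.7, -0.6, -0.9]
width: 0.0612
gripper_force: 55.7
ee_pos: [0.5821, 0.2601, 0.1516]
contact_force: [0.2, -0.4, -1.2]
width: 0.0613
gripper_force: 55.7
ee_pos: [0.5817, 0.2598, 0.1486]
contact_force: [0.2, -0.4, -0.3]
width: 0.0607
gripper_force: 55.7
ee_pos: [0.5816, 0.2598, 0.1462]
contact_force: [-0.0, -0.2, -1.6]
width: 0.061
gripper_force: 55.7
```

```bash
(python3 -m handwheel '[[[0,0,2],0],[[0,0,0],0],[[0,0,0],0]]'
python3 -m handwheel '[[[0,0,2],0],[[0,0,0],0],[[0,0,0],0]]'
python3 -m handwheel '[[[0,0,1],0],[[0,0,0],0],[[0,0,0],0]]'  ) | grep -E "ee_pos|width|force"
```

```text
ee_pos: [0.5816, 0.2598, 0.1442]
contact_force: [1.0, 0.1, -1.6]
width: 0.0613
gripper_force: 55.7
ee_pos: [0.5821, 0.2598, 0.1428]
contact_force: [-1.7, -0.3, 3.1]
width: 0.0614
gripper_force: 56.1
ee_pos: [0.5826, 0.2599, 0.1426]
contact_force: [-1.3, -0.5, 9.0]
width: 0.0609
gripper_force: 56.6
```

```bash
(python3 -m handwheel '[[[0,0,0],0],[[0,0,0],0],[[0,0,0],0],[[0,0,0],0]]' 84
python3 -m handwheel '[[[0,0,-20],0],[[0,0,-35],0],[[0,0,-40],0],[[0,0,-40],0],[[0,0,-10],0]]' 
python3 -m handwheel '[[[-20,-30,0],0],[[-20,-30,0],0],[[-20,-30,0],0],[[-20,-30,0],0],[[0,0,0],0]]' 
python3 -m handwheel '[[[0,0,0],0],[[0,0,0],0]]' ) | grep -E "ee_pos|width|force"
python3 - <<'E'
from h import *
np.set_printoptions(precision=4,suppress=True)
print(ctrl.state()["t"])
joint((.579,.259),[.158,.163,.168],.01)
for n in ("capsule_1","beaker_1"):
  for cam in ("top","scene"): print(n,cam,[(np.round(d["at"]),round(d["p"],2),px2w(d["at"],cam,.014)[:2]) for d in ctrl.spot_in(n,cam)])
im=ctrl.read_camera("top");b=im[147:167,292:312].mean((0,1));print("deck colour",b)
for n in ("opener","teaspoon","saucer"): print(n,[np.round(d["at"]) for d in ctrl.spot_in(n,"top")][:1])
E
```

```text
ee_pos: [0.5815, 0.2599, 0.1411]
contact_force: [0.4, -0.1, 0.2]
width: 0.084
gripper_force: 0.0
ee_pos: [0.5841, 0.2596, 0.2927]
contact_force: [1.7, -1.1, 0.2]
width: 0.0841
gripper_force: 0.0
ee_pos: [0.4341, 0.2284, 0.2849]
contact_force: [0.6, -0.9, -0.5]
width: 0.0839
gripper_force: 0.0
ee_pos: [0.441, 0.2297, 0.2867]
contact_force: [0.7, -0.7, -0.1]
width: 0.0839
gripper_force: 0.0
49.4833
top (91, (0.158, np.float64(0.581), np.float64(0.259)))
top (90, (0.163, np.float64(0.579), np.float64(0.261)))
top (91, (0.168, np.float64(0.579), np.float64(0.259)))
wrist (175, (0.158, np.float64(0.581), np.float64(0.259)))
wrist (191, (0.163, np.float64(0.579), np.float64(0.259)))
wrist (164, (0.168, np.float64(0.577), np.float64(0.259)))
scene (148, (0.158, np.float64(0.587), np.float64(0.267)))
scene (150, (0.163, np.float64(0.577), np.float64(0.259)))
scene (150, (0.168, np.float64(0.569), np.float64(0.253)))
joint [(429, (0.163, np.float64(0.579), np.float64(0.259))), (385, (0.163, np.float64(0.577), np.float64(0.257))), (384, (0.163, np.float64(0.577), np.float64(0.259))), (377, (0.
[... 168 characters left out ...]
]
capsule_1 scene [(array([409., 274.]), 0.69, array([ 0.4947, -0.3107])), (array([327., 205.]), 0.67, array([ 0.7188, -0.0046])), (array([302., 254.]), 0.56, array([ 0.4499, -0.0535])), (array([260., 222.]), 0.43, array([0.537 , 0.1183]))]
beaker_1 top [(array([324., 160.]), 0.62, array([ 0.654 , -0.0652])), (array([197., 175.]), 0.6, array([0.6022, 0.2895]))]
beaker_1 scene [(array([219., 163.]), 0.92, array([0.8333, 0.4593])), (array([225., 177.]), 0.74, array([0.7394, 0.3711])), (array([223., 184.]), 0.69, array([0.695 , 0.3494])), (array([224., 200.]), 0.57, array([0.6029, 0.2815]))]
deck colour [53.865 55.525 57.445]
opener [array([340., 262.])]
teaspoon []
saucer [array([176., 167.])]
```

```bash
python3 -c "
from rig import ctrl
print(ctrl.finish_job())"
```

```text
the job is handed in; nothing more can be done
None
```

The job is handed in: both brass capsules are in the formerly empty pot, the lid is shut over the covered quarter, and all three loose beakers are nested in one straight stack on the tray, though no verdict came back from the judge.

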